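# Fit the right battery pack in a backup power unit

### The arm

A 7-joint arm with a two-finger parallel gripper is mounted at the origin on the work surface. World frame = base frame: x ahead of the robot, y to its left, z up, the work surface at z = 0. Lengths are in mm, angles in rad, forces in N, time in s.
With the tool pointing down it reaches from about 425 to 950 mm from the base axis. Payload 16.7 kg.
Tool frame: the origin (TCP) lies midway between the tips of the shut fingers; the grasp point (between the pads) lies 19 mm behind it; z points along the fingers, x is the direction in which the jaws open and shut, and the axes are right-handed (so a half turn about z gives the same grasp; the last joint's range is limited). The gripper opens to 94 mm and grips with 3 to 60 N. Pads are 16 mm wide; open, the fingers measure 119 mm over their backs; the gripper's body (75 mm by 177 mm) begins 78 mm behind the grasp point.
Start: joints at [1.107, 0.426, 0.074, 1.606, -0.034, 1.111, -0.067], TCP at [208.324, -642.009, 205.467] pointing down, gripper open.
Joint ranges: [-2.85, 2.85], [-0.5, 2.14], [-1.23, 1.37], [0.21, 2.46], [-1.02, 4.16], [0.16, 2.05], [-2.73, 2.73]. Speed limits (rad/s): [1.89, 1.89, 2.39, 2.39, 3.01, 3.01, 3.01].

### API

Orientations are given as a unit quaternion [x, y, z, w].
In Python, from workcell import readout, optics, job_done gives the robot as it stands. The module is installed in compiled form; this text tells all that it offers.
- The arm moves only by the shell command python3 -m pendant 'ROWS' [OPENING] [FORCE]. ROWS is JSON, a list of rows, each an object of numbers: "x", "y", "z": the shift along the tool's x, y, z in m; "ax", "ay", "az": the turn, a rotation vector about the tool's x, y, z in degrees. A call has 1 to 8 rows; each row is the pose to reach, as a shift and turn from the pose commanded when the call began, along the tool's axes at that moment; what a row does not reach only later rows make up. A row lasts 1/12 s, in which the tool goes at most 41.7 mm and 7.16 degrees, less where a joint would pass 70% of its speed; a pose out of reach is approached as far as the arm can. A call with a gripper value outside its range is refused whole. OPENING is the finger opening in m, from 0 to 0.094, set as the call begins (- or left out, the last holds). The fingers move at their own pace and stop on an object; FORCE is the grip in N (left out, the last holds). Time passes only in rows, so rows that repeat a pose let the fingers close. It gives the time, the measured TCP pose, the force and the opening at its end, in the units of the state.
- readout.state(): the state, without advancing time (a new reading comes with each control period).
- optics.get_image(name): name is "scene" or "top"; returns a dict with "frame" (384x512x3 uint8, blue, green, red), "fx", "fy", "cx", "cy" (pixels), "R" (3x3) and "t" (3): a world point X has camera coordinates R X + t. Camera axes: x right, y down, z forward; pixel columns grow to the right and rows downward; lengths in mm; the calibration is good to about 2 mm. A picture is of the moment at which its call begins. There is no depth.
- job_done(): hands the job in, once; it reports no verdict.
Trained networks look in a picture, given as the dict that the camera call returned (one of the last four; its "shot" number tells which), for a name from the list of things; names that differ only in an ending like _2 or _b are one class to them, and where a whole thing is asked for, a point or a joint stands for the part that bears it (a point fixed in the world has none). Each returns a list of dicts, best first, with "conf" (0 to 1); they miss things now and then, are a little off and sometimes report something else, mostly with a low value. They report only what shows in the picture. A call takes as long as a camera call. They do not tell look-alikes from the thing itself.
- optics.masks_of(label, picture): "region" (384x512 bool, what is visible of it).
- optics.landmark_of(label, picture): "centre" ([x, y, z] in mm, in world coordinates, good to about 4 mm: a listed point, or the origin of a listed thing).
The state is a dict: "time_s": time; "qpos": joint angles; "joint_velocities": joint speeds; "joint_torque": joint torques, N m; "eef_pos": TCP position; "tool_rot": TCP orientation; "wrist_force": force on the tool from outside, world axes, zero at the start; "moment": the same for the moment, N m; "opening": finger opening in mm.
Only numpy, scipy, OpenCV 4.12 (cv2) and the standard library are available. Lean on these libraries where they do the work, as an engineer would, in place of code of your own. Each camera call takes 0.05 s, during which the arm holds its last target.

### The job

Fit a battery pack in the opened backup power unit: swing its steel retaining gate out of the way, choose the one pack that fills the battery bay from side to side and from end to end, and slide it in under the strap, contacts first, until it is fully home against the contact block. Then shut the gate fully behind it. Leave the other packs and everything else on the table where they are.

Things in the scene. Friction and masses are not known exactly. Their poses are not given: they have to be found in the camera images.
- unit: opened backup power unit: fixed sheet-metal tray, cover off. Origin: middle of its battery bay's mouth, at table level; x level into the bay, y left, z up. The tray covers x 0 to 300, y -48 to 172 mm; nothing on it is higher than 75 mm. Front panel at x 0 to 3, y 38 to 172 mm, 70 mm high; free table to the right of y = -48 mm
- bay_stop (a point): middle of the front face of the contact block that ends the bay, 145 mm in from the mouth, 30 mm above the table. The bay is a channel 62 mm wide (unit y -31 to 31 mm), open above, between upright guides 43 mm high that flare out to about 70 mm at the mouth
- sill (a point): middle of the bay's sill at the mouth (unit x = 0), on the bay floor, 3 mm above the table; in front of it the sill slopes down to the table over 22 mm
- strap (a point): middle of the underside of the fixed hold-down strap, 69 mm above the table, bridging the bay from unit x = 90 to 120 mm: a 60 mm high pack cannot be lowered in, it has to slide in from the front
- gate (a joint): angle (rad) of the steel retaining gate: 0 = shut across the mouth; grows as its free end swings out to the front, then round to the right, to 2.4. Starts at 0.05 to 1.1. Light (under 2 N at the free edge), stays where it is left. A 4 mm sheet from the hinge pin to the free edge 76 mm away, 12 to 50 mm above the table, with a 13 mm lip bent outward at the free edge
- gate_hinge (a point): the gate's upright hinge pin (8 mm thick), at x -5, y -42 mm of the unit, 31 mm above the table. The gate's mid-plane passes through it; with the gate shut its inner face is at unit x = -3 mm
- gate_edge (a point): point on the gate's free edge, 76 mm from its hinge pin, 31 mm above the table
- pack_a: flat grey plastic battery pack, 140 x 44 x 60 mm high (x, y, z), about 0.4 to 0.8 kg, lying flat. Origin: centre of its underside. Its +x end carries the two brass contacts, which also wrap 12 mm over the top edge of that end; all four packs look alike but for size
- pack_a_contacts (a point): centre of the contact end face of pack_a, 30 mm above its underside
- pack_b: flat grey plastic battery pack, 168 x 58 x 60 mm high (x, y, z), about 0.4 to 0.8 kg, lying flat. Origin: centre of its underside. Its +x end carries the two brass contacts, which also wrap 12 mm over the top edge of that end; all four packs look alike but for size
- pack_b_contacts (a point): centre of the contact end face of pack_b, 30 mm above its underside
- pack_c: flat grey plastic battery pack, 140 x 58 x 60 mm high (x, y, z), about 0.4 to 0.8 kg, lying flat. Origin: centre of its underside. Its +x end carries the two brass contacts, which also wrap 12 mm over the top edge of that end; all four packs look alike but for size
- pack_c_contacts (a point): centre of the contact end face of pack_c, 30 mm above its underside
- pack_d: flat grey plastic battery pack, 140 x 72 x 60 mm high (x, y, z), about 0.4 to 0.8 kg, lying flat. Origin: centre of its underside. Its +x end carries the two brass contacts, which also wrap 12 mm over the top edge of that end; all four packs look alike but for size
- pack_d_contacts (a point): centre of the contact end face of pack_d, 30 mm above its underside
- cup: white china cup with a handle, 84 mm wide, 75 mm high, standing; origin under its centre. A bystander
- jar: glass jar with a steel cap, 60 mm across, 70 mm high; origin under its centre. A bystander
- screwdriver: screwdriver, 200 mm long, lying along its x axis; origin under its middle. A bystander
- wrench: steel open-ended wrench, 160 mm long, lying along its x axis; origin under its middle. A bystander
- meter: black multimeter, 180 x 85 x 48 mm, lying face up along its x axis; origin under its middle. A bystander
- spray: spray can, 48 mm across, 115 mm high, standing; origin under its centre. A bystander
- screw_box: small cardboard box, 50 x 60 x 35 mm; origin under its centre. A bystander
- spool: spool of solder, 66 mm across, 44 mm high, standing on a flange; origin under its centre. A bystander
Mind the look-alikes: they are no part of the job. Leave any red look-alike of the pack_c alone.

How it is judged (in metres and radians):
On the way:
1. the fitting pack is fully home in the bay, contacts first, the gate still open (x of pack_c_contacts in the frame of unit between 0.14 and 0.149 m and y of pack_c_contacts in the frame of unit between -0.006 and 0.006 m and y of pack_c in the frame of unit between -0.006 and 0.006 m and z of pack_c in the frame of unit below 0.008 m and angle between pack_c's own z axis and vertical below 0.06 rad and value of joint gate above 0.15 rad), for 0.2 s.
At the end, for the whole second after the job is handed in: pack_c lies flat in the bay at rest, its contact end within 5 mm of the contact block and it within 6 mm of the centre line; the gate is shut to within 0.08 rad; no other pack or bystander has been moved over 30 mm, nor the cup, jar or spray can tipped (x of pack_c_contacts in the frame of unit between 0.14 and 0.149 m and y of pack_c_contacts in the frame of unit between -0.006 and 0.006 m and y of pack_c in the frame of unit between -0.006 and 0.006 m and z of pack_c in the frame of unit below 0.008 m and angle between pack_c's own z axis and vertical below 0.06 rad and value of joint gate below 0.08 rad and linear speed of pack_c below 0.02 m/s); the robot touches nothing.
It fails at once if another pack is moved more than 30 mm (distance of any of pack_a, pack_b, pack_d from where it was at the start of the episode above 0.03 m).
It fails at once if a bystander is moved more than 30 mm (distance of any of cup, jar, screwdriver, wrench, meter, spray, screw_box, spool from where it was at the start of the episode above 0.03 m).
It fails at once if the cup, the jar or the spray can is tipped (angle between any of cup, jar, spray's own z axis and vertical above 0.35 rad).
It also fails if it takes over 72 s, if anything falls off the work surface, if the arm or the gripper's body presses on something with over 40 N, if the wrist force passes 120 N, or if a joint passes its speed limit or range.

## Working session

There is one attempt and no reset: what is moved stays moved. The work goes in short steps, Python scripts to look and compute and a shell command to move; the robot and the scene stay as the last step left them, time stands still between calls to the robot, and variables do not carry over. Pictures are saved under pics/ and viewed, and the job is handed in when it is done.

```bash
mkdir -p pics; ls; python3 - <<'E'
from workcell import readout, optics
import cv2, numpy as np
s=readout.state(); print(s)
for n in("scene","top"):
    p=optics.get_image(n); cv2.imwrite(f"pics/{n}0.png",p["frame"])
    print(n,p["fx"],p["cx"],p["cy"],np.round(p["R"],3).tolist(),np.round(p["t"],1).tolist(),p["shot"])
    for l in ["unit","gate_edge","gate_hinge","sill","bay_stop","strap","pack_c","pack_c_contacts","cup","jar","screwdriver","wrench","meter","spray","screw_box","spool"]:
        try:
            print(l,[(round(d["conf"],2),np.round(d["centre"]).tolist()) for d in optics.landmark_of(l,p)][:6])
        except Exception as e: print(l,e)
E
```

```text
pics
{'time_s': 0.0, 'qpos': array([ 1.10748336,  0.42673209,  0.07388021,  1.60661369, -0.03408795,
        1.11079705, -0.06707191]), 'joint_velocities': array([-4.66265373e-04,  3.07042344e-04, -2.09935347e-06, -3.61786955e-04,
       -4.87941639e-04,  5.80860647e-04, -4.37691276e-04]), 'joint_torque': array([-1.15502216e-04, -9.35844111e+01,  3.66628848e+00, -4.54190791e+01,
       -4.87618055e-02,  2.02721846e-02,  3.18730054e-04]), 'eef_pos': array([ 208.17549647, -641.63111484,  204.77349229]), 'tool_rot': array([ 8.08907656e-01, -5.87935360e-01, -5.54377682e-04, -3.29805865e-04]), 'wrist_force': array([-0.66843773, -0.66126123, -0.76144648]), 'moment': array([0.00903093, 0.05425424, 0.0492327 ]), 'opening': 94.12409001936771}
scene 497.324724304394 253.82963733367606 178.04960554602775 [[-0.862, 0.506, 0.008], [0.413, 0.712, -0.568], [-0.293, -0.487, -0.823]] [439.2, -156.0, 1834.6] 1
unit [(0.98, [578.0, -52.0, -1.0]), (0.45, [574.0, -44.0, 1.0])]
gate_edge [(0.75, [510.0, -72.0, 28.0]), (0.22, [421.0, 324.0, -0.0])]
gate_hinge [(0.6, [577.0, -94.0, 30.0])]
sill [(0.71, [576
[... 1245 characters left out ...]
87, [566.0, 420.0, 3.0]), (0.77, [436.0, -333.0, 4.0]), (0.71, [424.0, 323.0, -1.0]), (0.68, [569.0, -419.0, 1.0])]
pack_c_contacts [(0.87, [171.0, -345.0, 32.0]), (0.64, [485.0, -381.0, 31.0]), (0.63, [566.0, 419.0, -0.0])]
cup [(0.66, [420.0, 525.0, 2.0])]
jar [(0.72, [686.0, -35.0, 69.0]), (0.68, [717.0, 358.0, -0.0])]
screwdriver [(0.69, [419.0, 525.0, 2.0]), (0.63, [378.0, 1.0, -4.0])]
wrench [(0.63, [322.0, -217.0, 2.0])]
meter [(0.76, [726.0, -340.0, 1.0]), (0.42, [716.0, 356.0, 1.0])]
spray [(0.75, [638.0, -232.0, 1.0]), (0.61, [681.0, -34.0, 65.0]), (0.52, [321.0, -217.0, 2.0]), (0.21, [380.0, 0.0, -2.0])]
screw_box [(0.66, [444.0, 185.0, 1.0])]
spool [(0.93, [426.0, -509.0, -2.0])]
```

View pics/scene0.png

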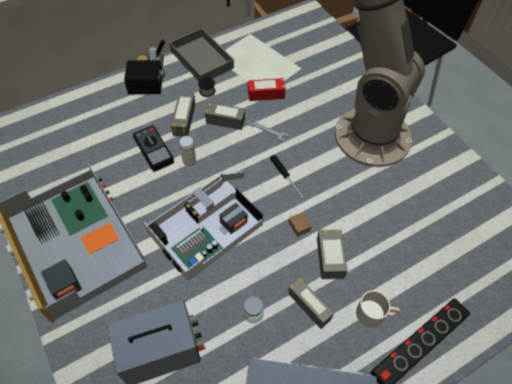

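View pics/top0.png

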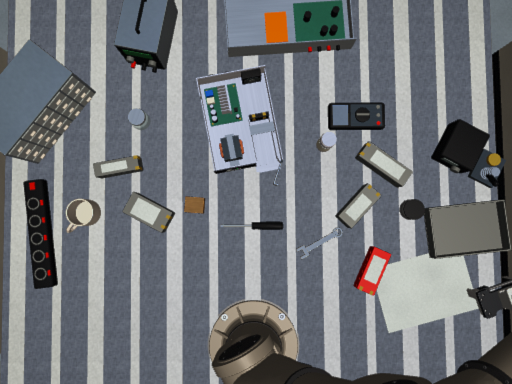

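The scene picture shows the unit near (205,225), with its gate lip near (232,177). The grey packs are at about (183,113), (225,115), (311,300) and (332,253), and the red look-alike is at (266,88). The top view agrees: the unit's bay mouth is near (265,170), with packs at (358,205), (384,164), (118,166) and (149,211). Next I'll rectify the top view at z=60 to measure the packs.

```bash
cat > h.py <<'E'
import numpy as np, cv2
from workcell import readout, optics
def K(p): return np.array([[p["fx"],0,p["cx"]],[0,p["fy"],p["cy"]],[0,0,1.]])
def proj(p,X):
    X=np.atleast_2d(X); c=X@np.array(p["R"]).T+np.array(p["t"]); q=c@K(p).T; return q[:,:2]/q[:,2:]
def back(p,uv,z):
    R=np.array(p["R"]);t=np.array(p["t"]); uv=np.atleast_2d(uv)
    d=np.c_[uv,np.ones(len(uv))]@np.linalg.inv(K(p)).T@R; C=-R.T@t
    return C+d*((z-C[2])/d[:,2])[:,None]
def rect(p,z,x0,x1,y0,y1,s):
    # image: up=+x, left=+y ; s px per mm
    w=int((y1-y0)*s);h=int((x1-x0)*s)
    c=np.array([[x1,y1,z],[x1,y0,z],[x0,y0,z],[x0,y1,z]],float)
    H=cv2.getPerspectiveTransform(proj(p,c).astype(np.float32),np.float32([[0,0],[w,0],[w,h],[0,h]]))
    return cv2.warpPerspective(p["frame"],H,(w,h),flags=cv2.INTER_CUBIC)
E
python3 - <<'E'
from h import *
for n in("top","scene"):
    p=optics.get_image(n)
    for d in optics.masks_of("pack_c",p):
        m=d["region"].astype(np.uint8); 
        if m.sum()<30: continue
        ys,xs=np.nonzero(m)
        P=back(p,np.c_[xs,ys],60)[:,:2].astype(np.float32)
        r=cv2.minAreaRect(P); print(n,round(d["conf"],2),int(m.sum()),np.round(r[0]),np.round(r[1]),round(r[2],1), [int(xs.mean()),int(ys.mean())])
    im=[rect(p,60,x-100,x+100,y-100,y+100,1.9) for x,y in((436,-335),(567,-420),(424,323),(566,420))]
    cv2.imwrite(f"pics/packs_{n}.png",np.vstack([np.hstack(im[:2]),np.hstack(im[2:])])[:,:,:][:760][::1] if 0 else cv2.resize(np.hstack([np.vstack(im[:2]),np.vstack(im[2:])]),(600,600)))
    cv2.imwrite(f"pics/unit_{n}.png",rect(p,40,450,750,-200,100,2))
E
```

```text
top 0.97 1157 [ 564. -412.] [171.  70.] 53.8 [383, 164]
top 0.65 1093 [423. 320.] [145.  75.] 61.5 [148, 212]
top 0.6 786 [565. 415.] [ 52. 151.] 9.9 [117, 166]
top 0.58 946 [ 439. -329.] [ 64. 148.] 46.4 [357, 205]
scene 0.95 737 [ 577. -395.] [202.  67.] 55.1 [182, 114]
scene 0.82 1284 [437. 333.] [162.  81.] 61.4 [330, 254]
scene 0.75 863 [ 451. -311.] [105. 152.] 47.4 [224, 116]
scene 0.56 998 [581. 427.] [ 61. 145.] 11.3 [309, 303]
scene 0.56 734 [ 253. -350.] [110. 140.] 66.0 [265, 89]
scene 0.36 6851 [688.  46.] [375. 246.] 9.6 [204, 225]
```

View pics/packs_top.png

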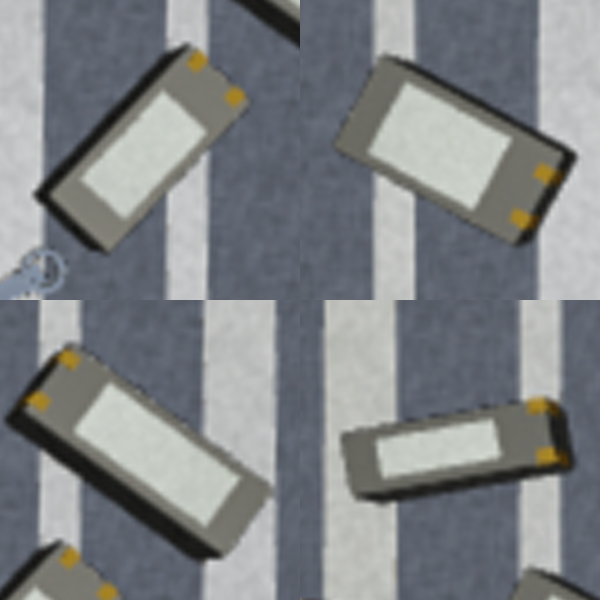

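View pics/unit_top.png

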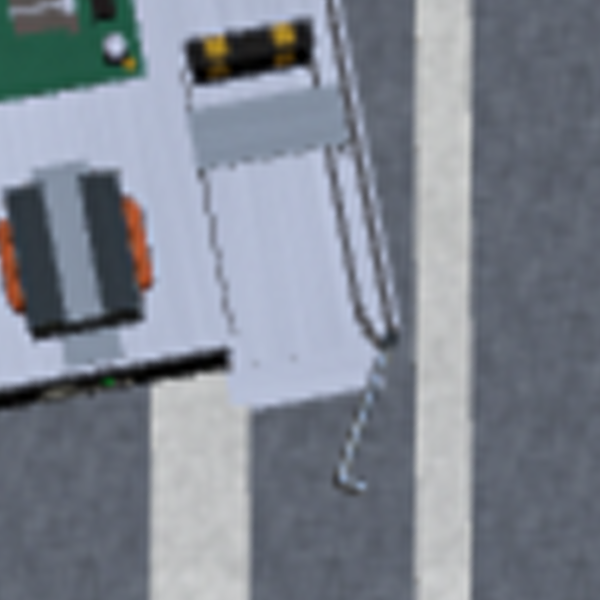

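View pics/unit_scene.png

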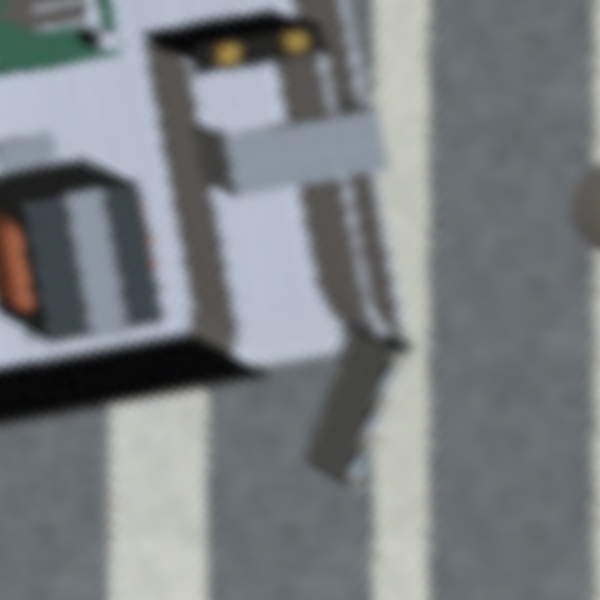

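C is clearly the pack at about (437,-334): it measures 137x56 mm on its top face, with contacts towards +x/-y. B is 168 long, D is 72 wide and A is 44 wide. In the unit view the gate stands about 1.1 rad open. I'll overlay the estimated poses on both pictures to verify them.

```bash
cat > ov.py <<'E'
from h import *
def Tm(x,y,a): 
    c,s=np.cos(a),np.sin(a); return lambda P:(np.atleast_2d(P).astype(float)@np.array([[c,s,0],[-s,c,0],[0,0,1]]))+[x,y,0]
def draw(p,im,o,s,W,segs,col):
    for a,b in segs:
        q=(proj(p,np.vstack([W(a),W(b)]))-o)*s
        cv2.line(im,tuple(int(v) for v in q[0]),tuple(int(v) for v in q[1]),col,1,cv2.LINE_AA)
def box(x0,x1,y0,y1,z0,z1):
    c=[(x0,y0),(x1,y0),(x1,y1),(x0,y1)]; L=[]
    for i in range(4):
        a,b=c[i],c[(i+1)%4]; L+=[((*a,z0),(*b,z0)),((*a,z1),(*b,z1)),((*a,z0),(*a,z1))]
    return L
def crop(p,c,half,s):
    o=np.array(c)-half; im=cv2.resize(p["frame"],None,fx=s,fy=s,interpolation=cv2.INTER_CUBIC)
    a=(o*s).astype(int); return im[max(a[1],0):a[1]+int(2*half*s),max(a[0],0):a[0]+int(2*half*s)].copy(),np.maximum(a,0)/s
UN=lambda th:(box(0,300,-48,172,0,0)[:4*3:1]+box(0,3,38,172,0,70)+box(90,120,-31,31,69,69)+box(0,145,-31,31,43,43)+box(0,145,-31,31,3,3)
  +box(-6,-4,-43,-41,12,50)+[((-5,-42,z),(-5-76*np.sin(th),-42+76*np.cos(th),z)) for z in(12,50)])
E
python3 - <<'E'
from ov import *
for n in("top","scene"):
    p=optics.get_image(n)
    W=Tm(576,-47,np.radians(9)); C=Tm(437,-334,np.radians(-43.3))
    im,o=crop(p,proj(p,[[640,-60,30]])[0],60,5); draw(p,im,o,5,W,UN(1.1),(0,0,255)); cv2.imwrite(f"pics/ovu_{n}.png",im)
    im,o=crop(p,proj(p,[[437,-334,30]])[0],45,6); draw(p,im,o,6,C,box(-70,70,-29,29,0,60),(0,0,255)); cv2.imwrite(f"pics/ovc_{n}.png",im)
a=[cv2.imread(f"pics/ov{k}_{n}.png") for k in "uc" for n in("top","scene")]
cv2.imwrite("pics/ov1.png",np.hstack([cv2.resize(x,(400,400)) for x in a[2:]]))
E
```

```text
(no output)
```

View pics/ovu_top.png

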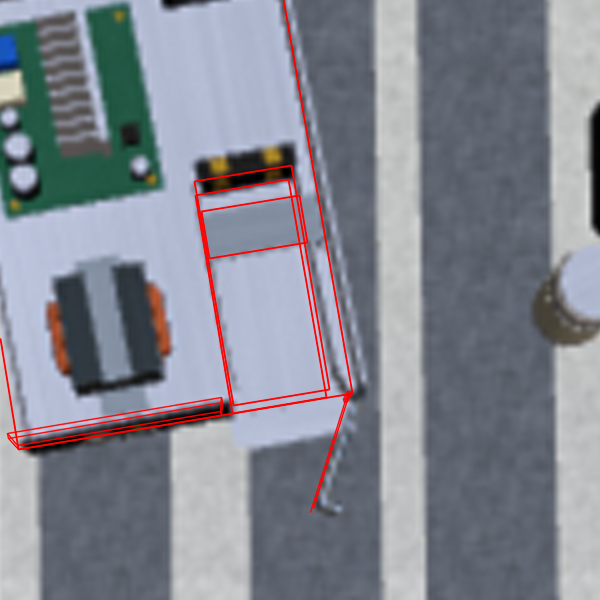

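View pics/ovu_scene.png

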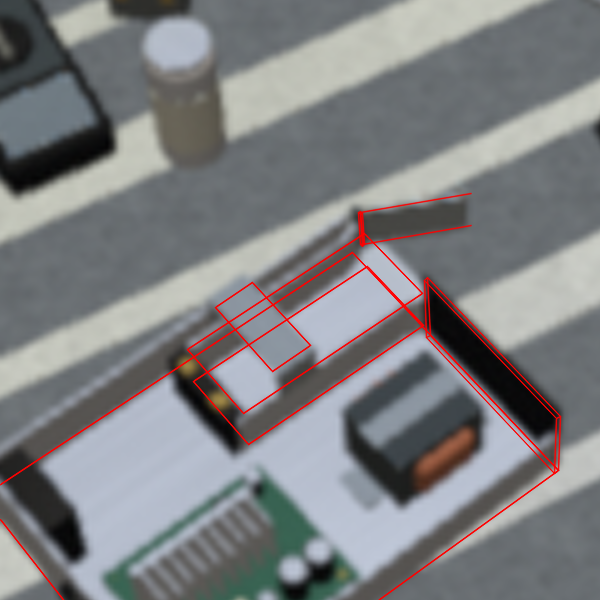

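View pics/ov1.png

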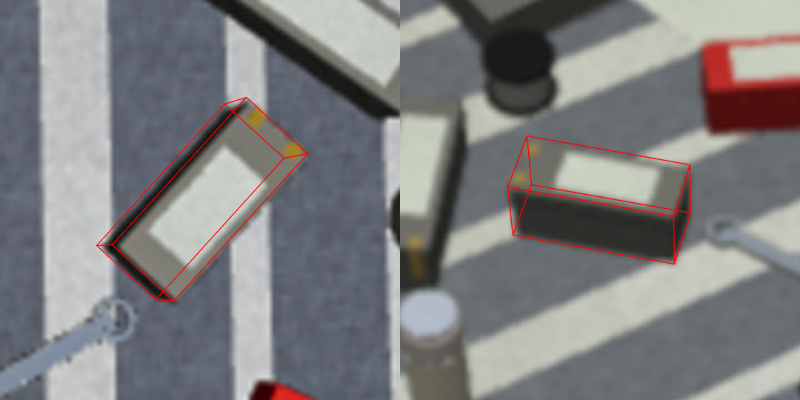

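The overlays match to within a few mm. C's outline fits, while the unit needs a shift of about 3 mm. I'll do a least-squares fit over averaged landmark readings from both cameras and redraw with the half-pixel crop offset fixed.

```bash
cat > fit.py <<'E'
from ov import *
from scipy.optimize import least_squares
th0=1.1
M={"unit":(0,0),"gate_hinge":(-5,-42),"sill":(0,0),"bay_stop":(145,0),"strap":(105,0)}
def fitu(obs,M):
    f=lambda v:np.concatenate([(Tm(v[0],v[1],v[2])([*M[k],0])[0][:2]-o) for k,o in obs])
    return least_squares(f,[576,-47,.157],loss="soft_l1",f_scale=3).x
if __name__=="__main__":
    obs=[];oc=[];E=[]
    for i in range(2):
        for n in("top","scene"):
            p=optics.get_image(n)
            for k in M:
                for d in optics.landmark_of(k,p):
                    c=np.array(d["centre"][:2]); e=Tm(576,-48,.157)([*M[k],0])[0][:2]
                    if np.linalg.norm(c-e)<15: obs.append((k,c)); print(n,k,np.round(c,1))
            for k,m in(("pack_c",(437,-334)),("pack_c_contacts",(487,-381))):
                for d in optics.landmark_of(k,p):
                    c=np.array(d["centre"][:2])
                    if np.linalg.norm(c-m)<15: oc.append((k,c)); print(n,k,np.round(c,1))
            for d in optics.landmark_of("gate_edge",p):
                c=np.array(d["centre"][:2]); 
                if np.linalg.norm(c-(511,-71))<15: E.append(c);print(n,"edge",c)
    v=fitu(obs,M); print("unit",v[:2],np.degrees(v[2]))
    w=least_squares(lambda v:np.concatenate([(Tm(*v)([0 if k=="pack_c" else 70,0,0])[0][:2]-o) for k,o in oc]),[437,-334,-.75]).x
    print("C",w[:2],np.degrees(w[2]))
E
cat >> ov.py <<'E'
def draw(p,im,o,s,W,segs,col):
    for a,b in segs:
        q=(proj(p,np.vstack([W(a),W(b)]))+.5-o)*s-.5
        cv2.line(im,tuple(int(round(v)) for v in q[0]),tuple(int(round(v)) for v in q[1]),col,1,cv2.LINE_AA)
E
python3 fit.py
```

```text
top unit [578.8 -49.7]
top sill [577.  -52.7]
top bay_stop [717.6 -24.4]
top strap [680.  -32.9]
top pack_c [ 437.7 -335. ]
top pack_c_contacts [ 486.6 -383.4]
top edge [510.1 -68. ]
scene unit [576.3 -54.1]
scene gate_hinge [577.2 -94.1]
scene sill [574.2 -49.2]
scene bay_stop [718. -25.]
scene pack_c [ 441.1 -336.9]
scene pack_c_contacts [ 490.1 -379.9]
scene edge [506.1 -69.4]
top unit [577.1 -51.9]
top gate_hinge [578.6 -92.7]
top sill [578.  -51.6]
top bay_stop [719.6 -24.3]
top strap [683.6 -35.5]
top pack_c [ 439.  -333.7]
top pack_c_contacts [ 486.4 -382.6]
top edge [508.4 -67.9]
scene unit [574.5 -51.9]
scene gate_hinge [577.9 -94.9]
scene sill [575.4 -46.2]
scene bay_stop [719.7 -24.4]
scene strap [681.  -35.5]
scene pack_c [ 436.5 -337.8]
scene pack_c_contacts [ 487.1 -381. ]
scene edge [509.6 -68.9]
unit [576.38758718 -51.32228924] 10.199280642480527
C [ 437.51852979 -334.86041104] -43.12804682428597
```

```bash
cat > shot.py <<'E'
import sys
from ov import *
def shot(tag,U,C=None,th=None):
    out=[]
    for n in("top","scene"):
        p=optics.get_image(n)
        W=Tm(U[0],U[1],np.radians(U[2]))
        im,o=crop(p,proj(p,[W([40,-10,30])[0]])[0],40,10)
        if th is not None: draw(p,im,o,10,W,UN(th),(0,0,255))
        if C is not None: draw(p,im,o,10,Tm(C[0],C[1],np.radians(C[2])),box(-70,70,-29,29,0,60),(0,255,0))
        out.append(cv2.resize(im,(400,400)) if 0 else cv2.resize(im,(400,400),interpolation=cv2.INTER_AREA))
    cv2.imwrite(f"pics/{tag}.png",np.hstack(out))
E
python3 -c "
from shot import *
shot('u1',(576.4,-51.3,10.2),None,1.1)
for n in('top',):
    p=optics.get_image(n)
    im,o=crop(p,proj(p,[[640,-60,30]])[0],50,12); draw(p,im,o,12,Tm(576.4,-51.3,np.radians(10.2)),UN(1.1),(0,0,255)); cv2.imwrite('pics/u1t.png',cv2.resize(im,(600,600),interpolation=cv2.INTER_AREA))
"
```

```text
(no output)
```

View pics/u1.png

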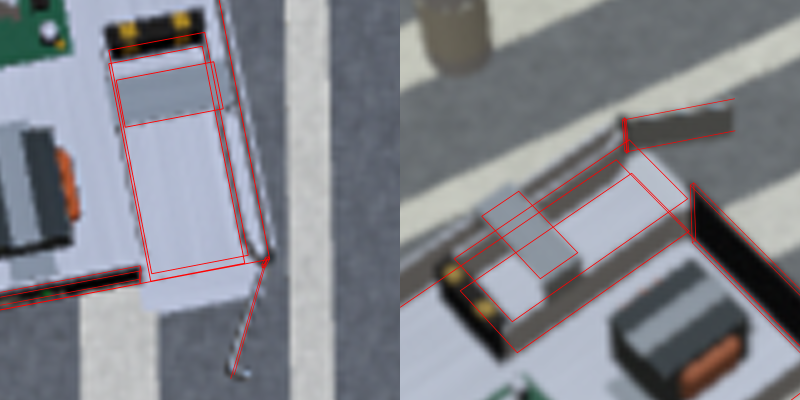

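View pics/u1t.png

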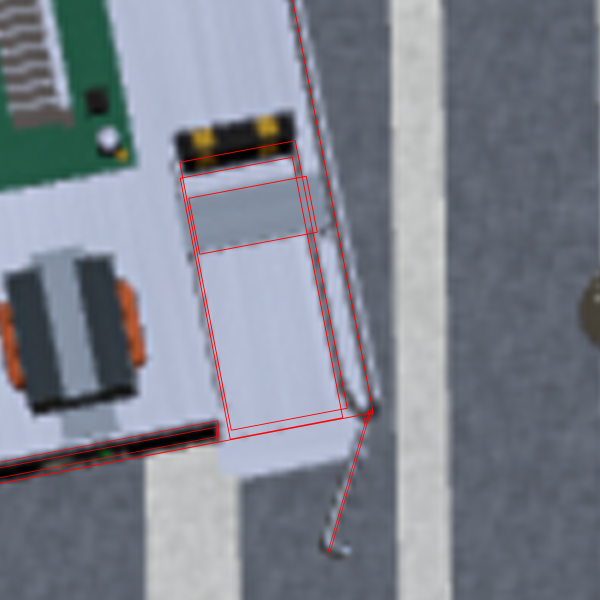

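The corrected overlay fits both views: the panel corner, hinge and gate line coincide within about 2 mm, and gate θ is about 1.05. Now the planning helper for working out shifts.

```bash
cat > go.py <<'E'
import sys, numpy as np
from scipy.spatial.transform import Rotation as R
from workcell import readout
U=(576.4,-51.6,10.3)
def u2w(x,y):
    a=np.radians(U[2]); return U[0]+x*np.cos(a)-y*np.sin(a), U[1]+x*np.sin(a)+y*np.cos(a)
def w2u(x,y):
    a=np.radians(U[2]); x-=U[0];y-=U[1]; return x*np.cos(a)+y*np.sin(a), -x*np.sin(a)+y*np.cos(a)
def st():
    s=readout.state(); r=R.from_quat(s["tool_rot"]).as_matrix(); return s,np.array(s["eef_pos"]),r
def rep():
    s,p,r=st(); print("t %.2f"%s["time_s"],"tcp",np.round(p,1),"unit",np.round(w2u(p[0],p[1]),1),"jaw",round(np.degrees(np.arctan2(r[1,0],r[0,0])),2),"F",np.round(s["wrist_force"],1),"open",round(s["opening"],1),"z",np.round(r[:,2],3))
def plan(pts,jaw=None):
    """pts list of (x,y,z) world; print shift (m, tool axes) each from now, with az"""
    s,p,r=st(); rep()
    az=0
    if jaw is not None:
        az=-((jaw-np.degrees(np.arctan2(r[1,0],r[0,0]))+180)%360-180)
    for q in pts: print("row", np.round(r.T@(np.array(q)-p)/1000,4).tolist(), "az",round(az,2))
E
python3 -c "
from go import *
a=u2w(-45,14);b=u2w(-60,-12);c=u2w(-63,-30);d=u2w(-64,-48)
print(a,b,c,d)
plan([(*a,200),(*a,22),(*b,22),(*c,22),(*d,22)],-79.7)"
```

```text
(np.float64(529.6219422813616), np.float64(-45.87170914916615)) (np.float64(519.5125243053836), np.float64(-74.13475336218347)) (np.float64(519.7793090636774), np.float64(-92.38109069033628)) (np.float64(522.0138638978381), np.float64(-110.26982358825637))
t 3.95 tcp [ 208.3 -642.   205.5] unit [-467.7 -515.1] jaw -72.03 F [0.5 0.4 0.4] open 94.0 z [-0.  0. -1.]
row [-0.4679, -0.4896, 0.0055] az 7.67
row [-0.4679, -0.4896, 0.1835] az 7.67
row [-0.4441, -0.4713, 0.1835] az 7.67
row [-0.4267, -0.4659, 0.1835] az 7.67
row [-0.409, -0.4625, 0.1835] az 7.67
```

```bash
python3 -m pendant '[{"x":-0.234,"y":-0.245,"az":7.7},{"x":-0.234,"y":-0.245,"az":7.7},{"x":-0.234,"y":-0.245,"az":7.7},{"x":-0.468,"y":-0.49,"az":7.7},{"x":-0.468,"y":-0.49,"az":7.7},{"x":-0.468,"y":-0.49,"az":7.7},{"x":-0.468,"y":-0.49,"az":7.7},{"x":-0.468,"y":-0.49,"az":7.7}]' 0 20
python3 -c "
from go import *
a=u2w(-45,14)
plan([(*a,200),(*a,22)],-79.7)"
```

```text
t 3.95 tcp [ 208.3 -642.   205.5] unit [-467.7 -515.1] jaw -72.03 F [0.5 0.4 0.4] open 94.0 z [-0.  0. -1.]
row [-0.4679, -0.4896, 0.0055] az 7.67
row [-0.4679, -0.4896, 0.1835] az 7.67invalid input at $[0]: expected keys x, y, z, ax, ay, az
```

Every row needs all six keys.

```bash
python3 -m pendant '[{"x":-0.468,"y":-0.49,"z":0,"ax":0,"ay":0,"az":7.7},{"x":-0.468,"y":-0.49,"z":0,"ax":0,"ay":0,"az":7.7},{"x":-0.468,"y":-0.49,"z":0,"ax":0,"ay":0,"az":7.7},{"x":-0.468,"y":-0.49,"z":0,"ax":0,"ay":0,"az":7.7},{"x":-0.468,"y":-0.49,"z":0,"ax":0,"ay":0,"az":7.7},{"x":-0.468,"y":-0.49,"z":0,"ax":0,"ay":0,"az":7.7},{"x":-0.468,"y":-0.49,"z":0,"ax":0,"ay":0,"az":7.7},{"x":-0.468,"y":-0.49,"z":0,"ax":0,"ay":0,"az":7.7}]' 0 20
python3 -c "
from go import *
a=u2w(-45,14)
plan([(*a,200),(*a,22)],-79.7)"
```

```text
time_s: 4.62
eef_pos: [367.1, -346.8, 205.8]
tool_rot: [0.768, -0.641, 0.0, 0.0]
wrist_force: [1.2, -0.7, 0.4]
opening: 44.6
t 4.62 tcp [ 367.1 -346.8  205.8] unit [-258.7 -253. ] jaw -79.73 F [ 1.2 -0.7  0.4] open 44.6 z [ 0. -0. -1.]
row [-0.2672, -0.2136, 0.0057] az -0.03
row [-0.2673, -0.2135, 0.1837] az -0.03
```

```bash
python3 -m pendant '[{"x":-0.267,"y":-0.213,"z":0.05,"ax":0,"ay":0,"az":0},{"x":-0.267,"y":-0.213,"z":0.05,"ax":0,"ay":0,"az":0},{"x":-0.267,"y":-0.213,"z":0.05,"ax":0,"ay":0,"az":0},{"x":-0.267,"y":-0.213,"z":0.05,"ax":0,"ay":0,"az":0},{"x":-0.267,"y":-0.213,"z":0.05,"ax":0,"ay":0,"az":0},{"x":-0.267,"y":-0.213,"z":0.05,"ax":0,"ay":0,"az":0},{"x":-0.267,"y":-0.213,"z":0.05,"ax":0,"ay":0,"az":0},{"x":-0.267,"y":-0.213,"z":0.05,"ax":0,"ay":0,"az":0}]'
python3 -c "
from go import *
a=u2w(-45,14)
plan([(*a,200),(*a,22)],-79.7)"
```

```text
time_s: 5.28
eef_pos: [523.7, -56.4, 157.2]
tool_rot: [0.767, -0.641, 0.0, -0.0]
wrist_force: [1.2, -1.1, 0.4]
opening: 0.2
t 5.28 tcp [523.7 -56.4 157.2] unit [-52.7   4.7] jaw -79.74 F [ 1.2 -1.1  0.4] open 0.2 z [ 0.001 -0.    -1.   ]
row [-0.0093, -0.0078, -0.0427] az -0.04
row [-0.0093, -0.0076, 0.1353] az -0.04
```

```bash
python3 -m pendant '[{"x":0,"y":0,"z":0,"ax":0,"ay":0,"az":0},{"x":0,"y":0,"z":0,"ax":0,"ay":0,"az":0}]'
python3 -c "
from go import *
a=u2w(-45,14)
plan([(*a,22)],-79.7)"
```

```text
time_s: 5.45
eef_pos: [523.5, -55.8, 156.8]
tool_rot: [0.769, -0.639, -0.0, -0.0]
wrist_force: [0.0, -1.5, -0.2]
opening: 0.7
t 5.45 tcp [523.5 -55.8 156.8] unit [-52.8   5.3] jaw -79.48 F [ 0.  -1.5 -0.2] open 0.7 z [-0.001  0.001 -1.   ]
row [-0.0086, -0.0079, 0.1348] az 0.22
```

```bash
python3 -m pendant '[{"x":-0.009,"y":-0.008,"z":0.04,"ax":0,"ay":0,"az":0},{"x":-0.009,"y":-0.008,"z":0.08,"ax":0,"ay":0,"az":0},{"x":-0.009,"y":-0.008,"z":0.115,"ax":0,"ay":0,"az":0},{"x":-0.009,"y":-0.008,"z":0.132,"ax":0,"ay":0,"az":0},{"x":-0.009,"y":-0.008,"z":0.132,"ax":0,"ay":0,"az":0}]'
python3 -c "
from go import *
plan([(*u2w(*q),22) for q in((-60,-12),(-63,-30),(-64,-48))])"
```

```text
time_s: 5.87
eef_pos: [526.4, -49.2, 21.9]
tool_rot: [0.767, -0.641, -0.002, 0.002]
wrist_force: [-1.6, -0.6, -0.7]
opening: 0.2
t 5.87 tcp [526.4 -49.2  21.9] unit [-48.7  11.3] jaw -79.8 F [-1.6 -0.6 -0.7] open 0.2 z [-0.006 -0.    -1.   ]
row [0.0233, 0.0112, -0.0001] az 0
row [0.0413, 0.0142, -0.0001] az 0
row [0.0594, 0.0152, -0.0001] az 0
```

```bash
python3 -m pendant '[{"x":0.008,"y":0.006,"z":0,"ax":0,"ay":0,"az":0},{"x":0.016,"y":0.010,"z":0,"ax":0,"ay":0,"az":0},{"x":0.024,"y":0.012,"z":0,"ax":0,"ay":0,"az":0},{"x":0.032,"y":0.013,"z":0,"ax":0,"ay":0,"az":0},{"x":0.04,"y":0.014,"z":0,"ax":0,"ay":0,"az":0},{"x":0.048,"y":0.014,"z":0,"ax":0,"ay":0,"az":0},{"x":0.056,"y":0.013,"z":0,"ax":0,"ay":0,"az":0},{"x":0.062,"y":0.012,"z":0,"ax":0,"ay":0,"az":0}]'
python3 -c "
from shot import *
from go import *
rep()
shot('g1',U,None,1.9)"
```

```text
time_s: 6.53
eef_pos: [529.0, -112.2, 25.5]
tool_rot: [0.767, -0.641, 0.0, -0.0]
wrist_force: [-0.0, 3.5, -0.6]
opening: 0.5
t 6.53 tcp [ 529.  -112.2   25.5] unit [-57.5 -51.1] jaw -79.75 F [-0.   3.5 -0.6] open 0.5 z [ 0.001 -0.    -1.   ]
```

View pics/g1.png

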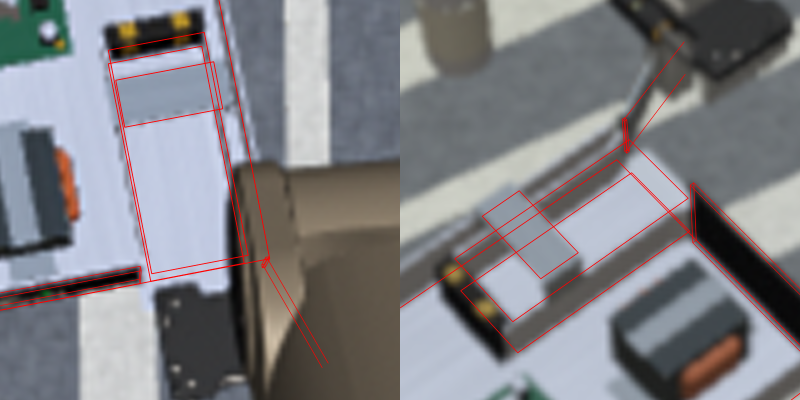

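The gate is now at about 2.1 rad: in the scene view its sheet runs from (625,125) to the fingers at (665,45), beyond the drawn 1.9 line. That's clear of the mouth. Next I'll back off, rise and go to pack C.

```bash
python3 -m pendant '[{"x":-0.012,"y":0.005,"z":-0.02,"ax":0,"ay":0,"az":0},{"x":-0.012,"y":0.005,"z":-0.06,"ax":0,"ay":0,"az":0},{"x":-0.012,"y":0.005,"z":-0.095,"ax":0,"ay":0,"az":0},{"x":-0.012,"y":0.005,"z":-0.095,"ax":0,"ay":0,"az":0}]' 0.094
python3 -c "
from go import *
plan([(426.6,-324.2,125)],-133.2)"
```

```text
time_s: 6.97
eef_pos: [524.4, -100.2, 126.1]
tool_rot: [0.768, -0.641, 0.003, -0.002]
wrist_force: [1.7, -0.6, 0.1]
opening: 23.6
t 6.97 tcp [ 524.4 -100.2  126.1] unit [-59.8 -38.5] jaw -79.7 F [ 1.7 -0.6  0.1] open 23.6 z [ 0.007 -0.001 -1.   ]
row [0.2029, 0.1363, 0.0007] az 53.5
```

```bash
python3 -m pendant '[{"x":0.203,"y":0.136,"z":0,"ax":0,"ay":0,"az":53.5},{"x":0.203,"y":0.136,"z":0,"ax":0,"ay":0,"az":53.5},{"x":0.203,"y":0.136,"z":0,"ax":0,"ay":0,"az":53.5},{"x":0.203,"y":0.136,"z":0,"ax":0,"ay":0,"az":53.5},{"x":0.203,"y":0.136,"z":0,"ax":0,"ay":0,"az":53.5},{"x":0.203,"y":0.136,"z":0,"ax":0,"ay":0,"az":53.5},{"x":0.203,"y":0.136,"z":0,"ax":0,"ay":0,"az":53.5},{"x":0.203,"y":0.136,"z":0,"ax":0,"ay":0,"az":53.5}]'
python3 -m pendant '[{"x":0,"y":0,"z":0,"ax":0,"ay":0,"az":0},{"x":0,"y":0,"z":0,"ax":0,"ay":0,"az":0}]'
python3 -c "
from go import *
from ov import *
plan([(426.6,-324.2,46)],-133.2)
o=[]
for n in('top','scene'):
    p=optics.get_image(n); im,c=crop(p,proj(p,[[430,-330,60]])[0],40,10); draw(p,im,c,10,Tm(437.5,-334.5,np.radians(-43.2)),box(-70,70,-29,29,0,60),(0,0,255)); o.append(cv2.resize(im,(400,400)))
cv2.imwrite('pics/c1.png',np.hstack(o))
"
```

```text
time_s: 7.63
eef_pos: [422.3, -326.4, 120.0]
tool_rot: [-0.392, 0.92, -0.0, -0.0]
wrist_force: [0.8, 1.3, -0.0]
opening: 77.1
time_s: 7.8
eef_pos: [423.9, -323.9, 120.1]
tool_rot: [-0.398, 0.917, 0.0, -0.0]
wrist_force: [-0.1, 0.1, -0.4]
opening: 90.4
t 7.80 tcp [ 423.9 -323.9  120.1] unit [-198.7 -240.6] jaw -133.05 F [-0.1  0.1 -0.4] open 90.4 z [-0.  0. -1.]
row [-0.0016, -0.0022, 0.0741] az 0.15
```

View pics/c1.png

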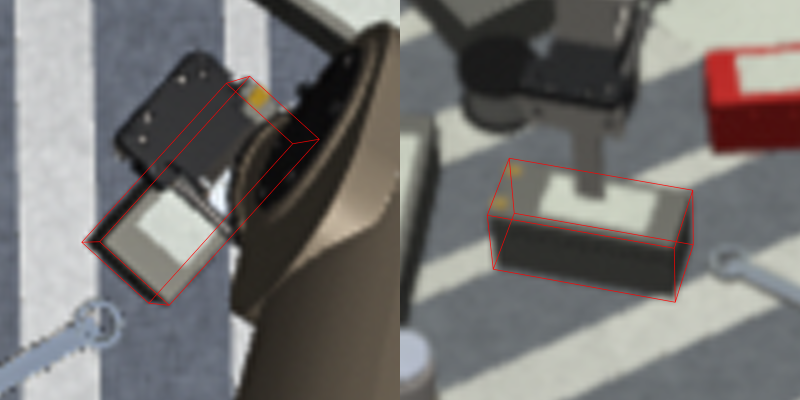

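Both views show the pack inside the drawn box (top view end corners at (83,241) and (165,303)) and the gripper square to it. Going down and gripping.

```bash
python3 -m pendant '[{"x":-0.001,"y":-0.002,"z":0.03,"ax":0,"ay":0,"az":0.2},{"x":-0.001,"y":-0.002,"z":0.055,"ax":0,"ay":0,"az":0.2},{"x":-0.001,"y":-0.002,"z":0.07,"ax":0,"ay":0,"az":0.2},{"x":-0.001,"y":-0.002,"z":0.075,"ax":0,"ay":0,"az":0.2},{"x":-0.001,"y":-0.002,"z":0.075,"ax":0,"ay":0,"az":0.2}]' 0.094
python3 -c "
from go import *
plan([(426.6,-324.2,46)],-133.2)"
python3 -m pendant '[{"x":0,"y":0,"z":0,"ax":0,"ay":0,"az":0},{"x":0,"y":0,"z":0,"ax":0,"ay":0,"az":0},{"x":0,"y":0,"z":0,"ax":0,"ay":0,"az":0},{"x":0,"y":0,"z":0,"ax":0,"ay":0,"az":0},{"x":0,"y":0,"z":0,"ax":0,"ay":0,"az":0},{"x":0,"y":0,"z":0,"ax":0,"ay":0,"az":0}]' 0.05 45

```

```text
time_s: 8.32
eef_pos: [425.5, -324.1, 44.2]
tool_rot: [-0.396, 0.918, 0.001, -0.001]
wrist_force: [0.1, -0.6, 1.1]
opening: 93.8
t 8.32 tcp [ 425.5 -324.1   44.2] unit [-197.2 -241.2] jaw -133.33 F [ 0.1 -0.6  1.1] open 93.8 z [-0.002  0.001 -1.   ]
row [-0.0007, -0.0008, -0.0018] az -0.13
time_s: 8.82
eef_pos: [426.1, -325.0, 45.6]
tool_rot: [-0.395, 0.919, -0.0, 0.0]
wrist_force: [0.2, 0.1, 5.9]
opening: 57.5
```

```bash
python3 -m pendant '[{"x":0,"y":0,"z":-0.01,"ax":0,"ay":0,"az":0},{"x":0,"y":0,"z":-0.03,"ax":0,"ay":0,"az":0},{"x":0,"y":0,"z":-0.055,"ax":0,"ay":0,"az":0},{"x":0,"y":0,"z":-0.075,"ax":0,"ay":0,"az":0},{"x":0,"y":0,"z":-0.075,"ax":0,"ay":0,"az":0}]'
python3 -c "
from go import *
plan([(*u2w(-100,0),122)],-79.7)"
```

```text
time_s: 9.23
eef_pos: [427.4, -325.9, 124.3]
tool_rot: [-0.395, 0.919, -0.002, 0.001]
wrist_force: [1.9, -0.6, -3.5]
opening: 57.5
t 9.23 tcp [ 427.4 -325.9  124.3] unit [-195.6 -243.2] jaw -133.44 F [ 1.9 -0.6 -3.5] open 57.5 z [ 0.004 -0.002 -1.   ]
row [-0.2209, 0.1395, 0.0018] az -53.74
```

```bash
python3 -m pendant '[{"x":-0.028,"y":0.017,"z":0,"ax":0,"ay":0,"az":-6.7},{"x":-0.055,"y":0.035,"z":0,"ax":0,"ay":0,"az":-13.4},{"x":-0.083,"y":0.052,"z":0,"ax":0,"ay":0,"az":-20.1},{"x":-0.11,"y":0.07,"z":0,"ax":0,"ay":0,"az":-26.8},{"x":-0.138,"y":0.087,"z":0,"ax":0,"ay":0,"az":-33.6},{"x":-0.166,"y":0.105,"z":0,"ax":0,"ay":0,"az":-40.3},{"x":-0.193,"y":0.122,"z":0,"ax":0,"ay":0,"az":-47},{"x":-0.221,"y":0.14,"z":0,"ax":0,"ay":0,"az":-53.7}]'
python3 -m pendant '[{"x":0,"y":0,"z":0,"ax":0,"ay":0,"az":0},{"x":0,"y":0,"z":0,"ax":0,"ay":0,"az":0}]'
python3 -c "
from go import *
from shot import *
plan([(*u2w(-100,0),122),(*u2w(-100,0),52)],-79.7)
shot('m1',U,None,2.1)"
```

```text
time_s: 9.9
eef_pos: [475.6, -66.7, 119.9]
tool_rot: [0.769, -0.639, -0.0, 0.0]
wrist_force: [1.0, -0.3, -4.8]
opening: 57.4
time_s: 10.07
eef_pos: [476.0, -66.3, 119.9]
tool_rot: [0.769, -0.64, -0.0, 0.0]
wrist_force: [-0.1, -0.9, -4.5]
opening: 57.5
t 10.07 tcp [476.  -66.3 119.9] unit [-101.4    3.5] jaw -79.51 F [-0.1 -0.9 -4.5] open 57.5 z [-0.001  0.001 -1.   ]
row [0.0035, -0.0014, -0.0021] az 0.19
row [0.0036, -0.0015, 0.0679] az 0.19
```

View pics/m1.png

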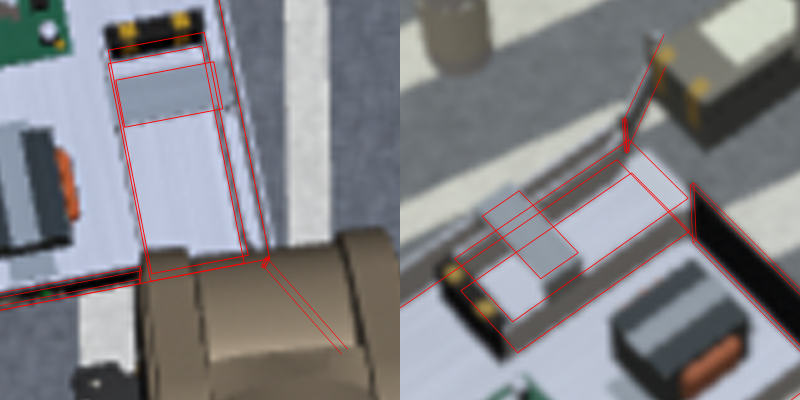

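The gate fits the drawn 2.1 rad. The pack is held contacts-first in front of the mouth, with its contacts at (668,55) and (700,88). I'll lower it to about 5 mm of underside clearance.

```bash
python3 -m pendant '[{"x":0.0035,"y":-0.001,"z":0.025,"ax":0,"ay":0,"az":0.2},{"x":0.0035,"y":-0.001,"z":0.05,"ax":0,"ay":0,"az":0.2},{"x":0.0035,"y":-0.001,"z":0.065,"ax":0,"ay":0,"az":0.2},{"x":0.0035,"y":-0.001,"z":0.068,"ax":0,"ay":0,"az":0.2},{"x":0.0035,"y":-0.001,"z":0.068,"ax":0,"ay":0,"az":0.2},{"x":0.0035,"y":-0.001,"z":0.068,"ax":0,"ay":0,"az":0.2}]'
python3 -c "
from go import *
from ov import *
plan([(*u2w(-14,0),52)],-79.7)
s,p,r=st(); W=Tm(U[0],U[1],np.radians(U[2]))
cx=p[:2]+15*np.array([np.cos(np.radians(10.3)),np.sin(np.radians(10.3))])
q=optics.get_image('scene')
im,o=crop(q,proj(q,[W([-40,0,30])[0]])[0],45,12); draw(q,im,o,12,W,UN(2.1),(0,0,255)); draw(q,im,o,12,Tm(cx[0],cx[1],np.radians(10.3)),box(-70,70,-29,29,p[2]-45.6,p[2]+14.4),(0,255,0))
cv2.imwrite('pics/m2.png',cv2.resize(im,(600,600),interpolation=cv2.INTER_AREA))
print([ (d['conf'],np.round(w2u(*d['centre'][:2]),1),d['centre'][2]) for d in optics.landmark_of('pack_c_contacts',q)])
print([ (d['conf'],np.round(w2u(*d['centre'][:2]),1),d['centre'][2]) for d in optics.landmark_of('pack_c',q)])
"
```

```text
time_s: 10.67
eef_pos: [478.0, -71.9, 52.8]
tool_rot: [0.766, -0.643, 0.0, -0.0]
wrist_force: [0.4, -0.7, -4.2]
opening: 58.0
t 10.67 tcp [478.  -71.9  52.8] unit [-100.5   -2.4] jaw -80.0 F [ 0.4 -0.7 -4.2] open 58.0 z [ 0. -0. -1.]
row [-0.0028, -0.0865, 0.0008] az -0.3
[(0.93, array([-15.3,  -2.6]), 33.7), (0.55, array([-445.7, -212.4]), 31.6), (0.5, array([-185.9,   91.3]), 0.3)]
[(0.82, array([-88.6,  -5.3]), 7.0), (0.8, array([ -73.4, -361.3]), -0.8), (0.77, array([ 73.3, 468.6]), 0.4), (0.72, array([-85.5, 391.7]), -1.9)]
```

View pics/m2.png

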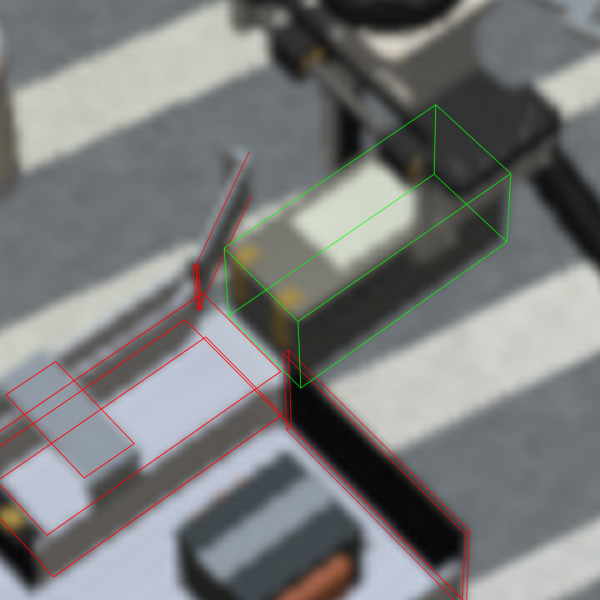

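The held pack sits exactly in the drawn green box and lines up with the bay. Its front corners are at (225,248) and (298,320), and the network puts the contacts at unit (-15,-3). I'll slide it in until the fingers are just short of the front panel.

```bash
python3 -m pendant '[{"x":-0.001,"y":-0.006,"z":0,"ax":0,"ay":0,"az":0},{"x":-0.001,"y":-0.012,"z":0,"ax":0,"ay":0,"az":0},{"x":-0.001,"y":-0.018,"z":0,"ax":0,"ay":0,"az":0},{"x":-0.001,"y":-0.024,"z":0,"ax":0,"ay":0,"az":0},{"x":-0.001,"y":-0.03,"z":0,"ax":0,"ay":0,"az":0},{"x":-0.001,"y":-0.036,"z":0,"ax":0,"ay":0,"az":0},{"x":-0.001,"y":-0.04,"z":0,"ax":0,"ay":0,"az":0},{"x":-0.001,"y":-0.04,"z":0,"ax":0,"ay":0,"az":0}]'
python3 -c "
from go import *
from ov import *
plan([(*u2w(-14,0),52)],-79.7)
s,p,r=st(); W=Tm(U[0],U[1],np.radians(U[2]))
cx=p[:2]+15*np.array([np.cos(np.radians(10.3)),np.sin(np.radians(10.3))])
q=optics.get_image('scene')
im,o=crop(q,proj(q,[W([0,0,30])[0]])[0],40,15); draw(q,im,o,15,W,UN(2.1),(0,0,255)); draw(q,im,o,15,Tm(cx[0],cx[1],np.radians(10.3)),box(-70,70,-29,29,p[2]-45.6,p[2]+14.4),(0,255,0))
cv2.imwrite('pics/m3.png',cv2.resize(im,(600,600),interpolation=cv2.INTER_AREA))
for k in ('pack_c_contacts','pack_c'):print([ (d['conf'],np.round(w2u(*d['centre'][:2]),1),d['centre'][2]) for d in optics.landmark_of(k,q)][:1])
"
```

```text
time_s: 11.48
eef_pos: [517.9, -63.0, 52.2]
tool_rot: [0.767, -0.642, 0.0, -0.0]
wrist_force: [-0.5, 0.0, -4.4]
opening: 57.5
t 11.48 tcp [517.9 -63.   52.2] unit [-59.6  -0.8] jaw -79.9 F [-0.5  0.  -4.4] open 57.5 z [ 0.  0. -1.]
row [-0.001, -0.0456, 0.0002] az -0.2
[(0.77, array([25. , -5.1]), 34.9)]
[(0.72, array([ 76.4, 471.2]), 0.9)]
```

View pics/m3.png

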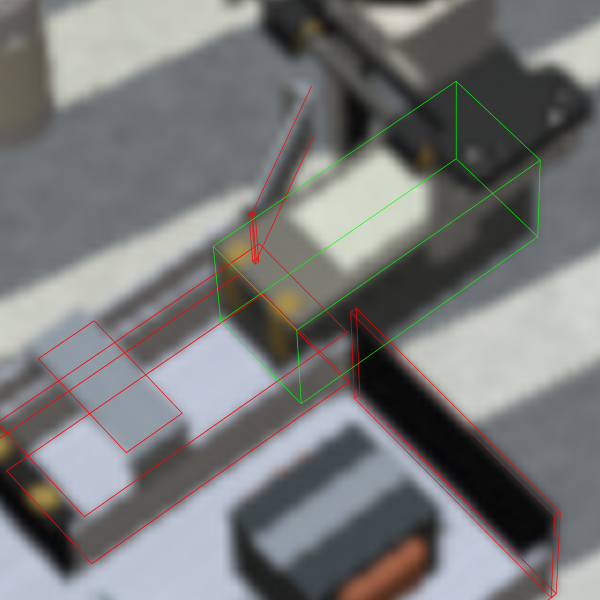

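Contacts are now 25 mm into the bay at (230,280) and (280,330), with no side force. Continuing to tool unit x of about -17.

```bash
python3 -m pendant '[{"x":-0.001,"y":-0.006,"z":0,"ax":0,"ay":0,"az":0},{"x":-0.001,"y":-0.012,"z":0,"ax":0,"ay":0,"az":0},{"x":-0.001,"y":-0.018,"z":0,"ax":0,"ay":0,"az":0},{"x":-0.001,"y":-0.024,"z":0,"ax":0,"ay":0,"az":0},{"x":-0.001,"y":-0.03,"z":0,"ax":0,"ay":0,"az":0},{"x":-0.001,"y":-0.036,"z":0,"ax":0,"ay":0,"az":0},{"x":-0.001,"y":-0.042,"z":0,"ax":0,"ay":0,"az":0},{"x":-0.001,"y":-0.042,"z":0,"ax":0,"ay":0,"az":0}]'
python3 -c "
from go import *
from ov import *
rep()
W=Tm(U[0],U[1],np.radians(U[2])); o2=[]
for n in('top','scene'):
    q=optics.get_image(n)
    im,o=crop(q,proj(q,[W([20,0,30])[0]])[0],32,15); o2.append(cv2.resize(im,(400,400),interpolation=cv2.INTER_AREA))
    for k in ('pack_c_contacts','pack_c'):print([ (d['conf'],np.round(w2u(*d['centre'][:2]),1),d['centre'][2]) for d in optics.landmark_of(k,q) if abs(w2u(*d['centre'][:2])[1])<25])
cv2.imwrite('pics/m4.png',np.hstack(o2))
"
```

```text
time_s: 12.3
eef_pos: [559.5, -54.6, 52.2]
tool_rot: [0.767, -0.642, 0.0, -0.0]
wrist_force: [0.4, 0.6, -4.5]
opening: 57.4
t 12.30 tcp [559.5 -54.6  52.2] unit [-17.2   0.1] jaw -79.9 F [ 0.4  0.6 -4.5] open 57.4 z [ 0.001  0.    -1.   ]
[]
[]
[(0.63, array([67.4, -1.1]), 33.3), (0.41, array([104.9,   1.1]), 72.1)]
[(0.7, array([-5.2, -3.6]), 5.8)]
```

View pics/m4.png

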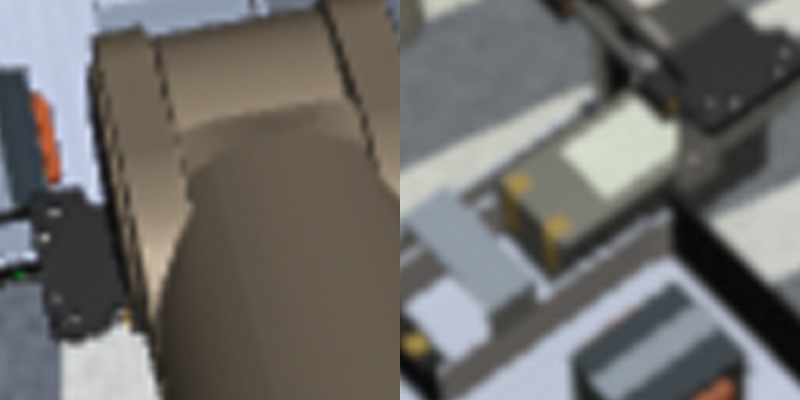

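Contacts are at unit x of about 67 with no contact force. I'll lower 2.5 mm, release slightly and lift off.

```bash
python3 -m pendant '[{"x":0,"y":0,"z":0.0015,"ax":0,"ay":0,"az":0},{"x":0,"y":0,"z":0.0025,"ax":0,"ay":0,"az":0},{"x":0,"y":0,"z":0.0025,"ax":0,"ay":0,"az":0}]'
python3 -m pendant '[{"x":0,"y":0,"z":0,"ax":0,"ay":0,"az":0},{"x":0,"y":0,"z":0,"ax":0,"ay":0,"az":0},{"x":0,"y":0,"z":0,"ax":0,"ay":0,"az":0}]' 0.07
python3 -m pendant '[{"x":0,"y":0,"z":-0.02,"ax":0,"ay":0,"az":0},{"x":0,"y":0,"z":-0.05,"ax":0,"ay":0,"az":0},{"x":0,"y":0.03,"z":-0.05,"ax":0,"ay":0,"az":0},{"x":0,"y":0.06,"z":-0.05,"ax":0,"ay":0,"az":0},{"x":0,"y":0.084,"z":-0.05,"ax":0,"ay":0,"az":0},{"x":0,"y":0.084,"z":-0.05,"ax":0,"ay":0,"az":0}]' 
python3 -c "
from go import *
from ov import *
plan([(*u2w(-96,0),20),(*u2w(-3,0),20)],-79.7)
W=Tm(U[0],U[1],np.radians(U[2])); o2=[]
for n in('top','scene'):
    q=optics.get_image(n)
    im,o=crop(q,proj(q,[W([0,0,30])[0]])[0],36,15); draw(q,im,o,15,Tm(*u2w(-2,0),np.radians(U[2])),box(-70,70,-29,29,3,63),(0,255,0));o2.append(cv2.resize(im,(400,400),interpolation=cv2.INTER_AREA))
    for k in ('pack_c_contacts','pack_c'):print([ (d['conf'],np.round(w2u(*d['centre'][:2]),1),d['centre'][2]) for d in optics.landmark_of(k,q) if abs(w2u(*d['centre'][:2])[1])<25])
cv2.imwrite('pics/m5.png',np.hstack(o2))
"
```

```text
time_s: 12.85
eef_pos: [557.9, -55.1, 49.5]
tool_rot: [0.766, -0.642, -0.0, 0.0]
wrist_force: [0.2, -0.9, -5.0]
opening: 57.5
time_s: 13.1
eef_pos: [558.5, -55.0, 50.0]
tool_rot: [0.766, -0.642, 0.0, -0.0]
wrist_force: [-0.8, 0.5, 0.2]
opening: 69.6
time_s: 13.6
eef_pos: [471.4, -70.9, 99.8]
tool_rot: [0.766, -0.643, -0.0, 0.001]
wrist_force: [1.4, -0.6, 0.1]
opening: 70.1
t 13.60 tcp [471.4 -70.9  99.8] unit [-106.7   -0.3] jaw -80.0 F [ 1.4 -0.6  0.1] open 70.1 z [-0.002 -0.001 -1.   ]
row [-0.0004, -0.0109, 0.0798] az -0.3
row [-0.0009, -0.1039, 0.0796] az -0.3
[(0.59, array([63.8,  2.2]), 39.0)]
[(0.83, array([-3.1,  1.2]), 6.7), (0.51, array([106.7,  -2.4]), 66.0)]
[(0.57, array([65. , -1.8]), 34.5)]
[(0.88, array([-4.4, -4.5]), -0.9)]
```

View pics/m5.png

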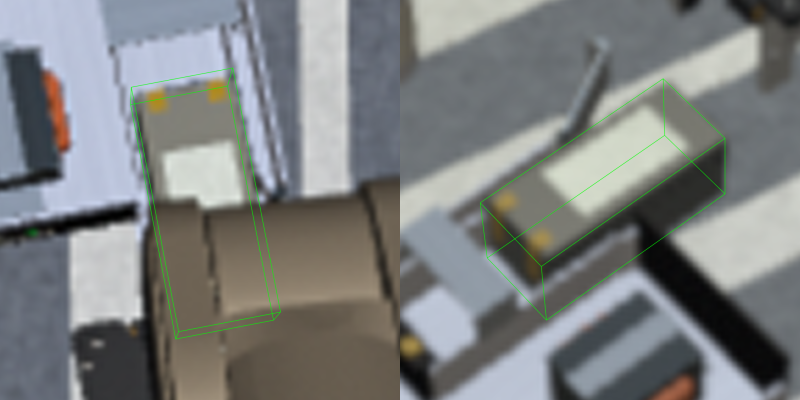

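The pack sits freely in the mouth with its contacts at unit x of about 65, inside the drawn box. Now I'll close the fingers, drop behind it and push it home.

```bash
python3 -m pendant '[{"x":0,"y":0,"z":0,"ax":0,"ay":0,"az":0},{"x":0,"y":0,"z":0,"ax":0,"ay":0,"az":0},{"x":0,"y":0,"z":0.03,"ax":0,"ay":0,"az":0},{"x":0,"y":0,"z":0.06,"ax":0,"ay":0,"az":0},{"x":0,"y":0,"z":0.08,"ax":0,"ay":0,"az":0},{"x":0,"y":0,"z":0.08,"ax":0,"ay":0,"az":0}]' 0 20
python3 -c "
from go import *
plan([(*u2w(-81,0),20),(*u2w(-4,0),20)],-79.7)"
```

```text
time_s: 14.4
eef_pos: [473.3, -69.3, 16.4]
tool_rot: [0.767, -0.642, -0.002, 0.001]
wrist_force: [-0.8, 0.8, -0.6]
opening: 33.4
t 14.40 tcp [473.3 -69.3  16.4] unit [-104.6    1. ] jaw -79.9 F [-0.8  0.8 -0.6] open 33.4 z [-0.005  0.001 -1.   ]
row [0.0009, -0.0236, -0.0037] az -0.2
row [0.0006, -0.1006, -0.0041] az -0.2
```

```bash
python3 -m pendant '[{"x":0.001,"y":-0.01,"z":-0.002,"ax":0,"ay":0,"az":-0.2},{"x":0.001,"y":-0.018,"z":-0.003,"ax":0,"ay":0,"az":-0.2},{"x":0.001,"y":-0.025,"z":-0.003,"ax":0,"ay":0,"az":-0.2},{"x":0.001,"y":-0.032,"z":-0.003,"ax":0,"ay":0,"az":-0.2},{"x":0.001,"y":-0.039,"z":-0.003,"ax":0,"ay":0,"az":-0.2},{"x":0.001,"y":-0.046,"z":-0.003,"ax":0,"ay":0,"az":-0.2},{"x":0.001,"y":-0.053,"z":-0.003,"ax":0,"ay":0,"az":-0.2},{"x":0.001,"y":-0.06,"z":-0.003,"ax":0,"ay":0,"az":-0.2}]' 0.02
python3 -c "
from go import *
from ov import *
plan([(*u2w(-4,0),20)],-79.7)
W=Tm(U[0],U[1],np.radians(U[2])); o2=[]
for n in('top','scene'):
    q=optics.get_image(n)
    im,o=crop(q,proj(q,[W([20,0,30])[0]])[0],36,15); o2.append(cv2.resize(im,(400,400),interpolation=cv2.INTER_AREA))
    for k in ('pack_c_contacts','pack_c'):print([ (d['conf'],np.round(w2u(*d['centre'][:2]),1),d['centre'][2]) for d in optics.landmark_of(k,q) if abs(w2u(*d['centre'][:2])[1])<25])
cv2.imwrite('pics/m6.png',np.hstack(o2))
"
```

```text
time_s: 15.07
eef_pos: [535.4, -60.1, 22.9]
tool_rot: [0.768, -0.641, 0.0, -0.0]
wrist_force: [-3.6, -0.7, 2.6]
opening: 19.9
t 15.07 tcp [535.4 -60.1  22.9] unit [-41.9  -1. ] jaw -79.72 F [-3.6 -0.7  2.6] open 19.9 z [ 0.  0. -1.]
row [-0.001, -0.0379, 0.0029] az -0.02
[(0.72, array([109.1,   0.4]), 32.4)]
[(0.42, array([43.9,  0.1]), 6.7)]
[(0.67, array([111.8,   3. ]), 31.8)]
[(0.57, array([38.9, -0.7]), 3.1)]
```

View pics/m6.png

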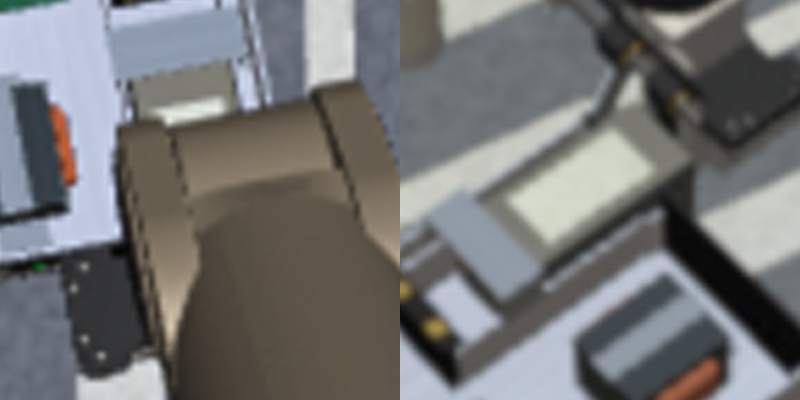

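The pack is under the strap with its contacts at unit x of about 110, flat, and only 3.6 N of push. Continuing, slowing towards the end.

```bash
python3 -m pendant '[{"x":0,"y":-0.006,"z":0,"ax":0,"ay":0,"az":0},{"x":0,"y":-0.012,"z":0,"ax":0,"ay":0,"az":0},{"x":0,"y":-0.017,"z":0,"ax":0,"ay":0,"az":0},{"x":0,"y":-0.021,"z":0,"ax":0,"ay":0,"az":0},{"x":0,"y":-0.024,"z":0,"ax":0,"ay":0,"az":0},{"x":0,"y":-0.026,"z":0,"ax":0,"ay":0,"az":0},{"x":0,"y":-0.028,"z":0,"ax":0,"ay":0,"az":0},{"x":0,"y":-0.028,"z":0,"ax":0,"ay":0,"az":0}]'
python3 -c "
from go import *
plan([(*u2w(-4,0),20)],-79.7)"
```

```text
time_s: 16.03
eef_pos: [562.7, -55.1, 22.7]
tool_rot: [0.768, -0.641, 0.0, -0.0]
wrist_force: [0.0, 0.3, -0.3]
opening: 20.2
t 16.03 tcp [562.7 -55.1  22.7] unit [-14.1  -1. ] jaw -79.72 F [ 0.   0.3 -0.3] open 20.2 z [ 0.  0. -1.]
row [-0.001, -0.0101, 0.0027] az -0.02
```

```bash
python3 -m pendant '[{"x":0,"y":-0.0015,"z":0,"ax":0,"ay":0,"az":0},{"x":0,"y":-0.003,"z":0,"ax":0,"ay":0,"az":0},{"x":0,"y":-0.003,"z":0,"ax":0,"ay":0,"az":0}]'
python3 -c "
from go import *
from ov import *
rep()
for n in('scene','top'):
    q=optics.get_image(n)
    for k in ('pack_c_contacts','pack_c'):print([ (d['conf'],np.round(w2u(*d['centre'][:2]),1),d['centre'][2]) for d in optics.landmark_of(k,q) if abs(w2u(*d['centre'][:2])[1])<25])
"
```

```text
time_s: 16.28
eef_pos: [565.5, -54.6, 22.7]
tool_rot: [0.768, -0.641, 0.0, -0.0]
wrist_force: [-0.4, 0.6, -0.6]
opening: 20.1
t 16.28 tcp [565.5 -54.6  22.7] unit [-11.3  -1. ] jaw -79.72 F [-0.4  0.6 -0.6] open 20.1 z [ 0.  0. -1.]
[(0.72, array([141.8,   0.7]), 34.3)]
[(0.81, array([68.5, -0.4]), 0.3)]
[(0.51, array([138.5,   0.3]), 35.6)]
[]
```

```bash
python3 -m pendant '[{"x":0,"y":-0.001,"z":0,"ax":0,"ay":0,"az":0},{"x":0,"y":-0.002,"z":0,"ax":0,"ay":0,"az":0},{"x":0,"y":-0.003,"z":0,"ax":0,"ay":0,"az":0},{"x":0,"y":-0.003,"z":0,"ax":0,"ay":0,"az":0}]'
python3 -m pendant '[{"x":0,"y":-0.001,"z":0,"ax":0,"ay":0,"az":0},{"x":0,"y":-0.002,"z":0,"ax":0,"ay":0,"az":0},{"x":0,"y":-0.002,"z":0,"ax":0,"ay":0,"az":0}]'
python3 -c "
from shot import *
from go import *
rep()
shot('h1',U,(*u2w(75,0),U[2]),None)"
```

```text
time_s: 16.92
eef_pos: [568.2, -54.2, 22.7]
tool_rot: [0.768, -0.641, -0.0, 0.0]
wrist_force: [-2.3, -0.8, 1.8]
opening: 19.9
time_s: 17.17
eef_pos: [570.4, -53.7, 22.7]
tool_rot: [0.768, -0.641, 0.0, -0.0]
wrist_force: [-1.0, -0.7, -0.6]
opening: 19.8
t 17.17 tcp [570.4 -53.7  22.7] unit [-6.3 -1. ] jaw -79.72 F [-1.  -0.7 -0.6] open 19.8 z [ 0.  0. -1.]
```

View pics/h1.png

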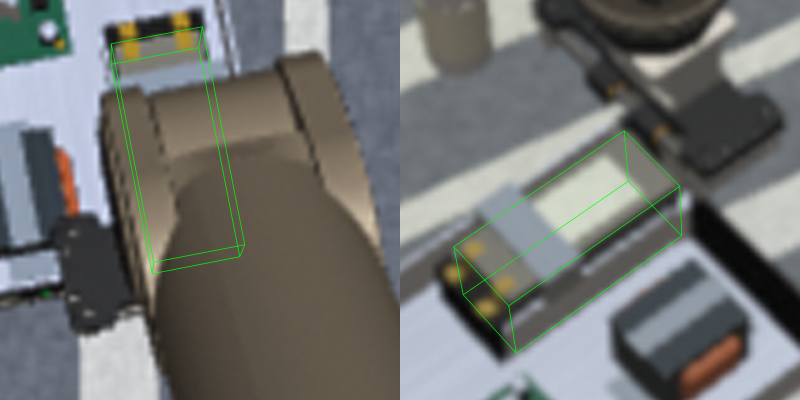

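It's nearly home; the contact end reaches about (130,45) by the contact block in the top view. I'll nudge until the stop shows in the force.

```bash
python3 -m pendant '[{"x":0,"y":-0.0007,"z":0,"ax":0,"ay":0,"az":0},{"x":0,"y":-0.0015,"z":0,"ax":0,"ay":0,"az":0},{"x":0,"y":-0.0015,"z":0,"ax":0,"ay":0,"az":0}]'
python3 -m pendant '[{"x":0,"y":-0.0007,"z":0,"ax":0,"ay":0,"az":0},{"x":0,"y":-0.0015,"z":0,"ax":0,"ay":0,"az":0},{"x":0,"y":-0.0015,"z":0,"ax":0,"ay":0,"az":0}]'
```

```text
time_s: 17.52
eef_pos: [571.7, -53.5, 22.7]
tool_rot: [0.768, -0.641, -0.0, -0.0]
wrist_force: [-2.5, -1.1, 0.2]
opening: 19.9
time_s: 17.77
eef_pos: [572.0, -53.5, 22.6]
tool_rot: [0.768, -0.641, -0.001, 0.001]
wrist_force: [-9.7, -2.0, 6.4]
opening: 20.0
```

```bash
python3 -m pendant '[{"x":0,"y":-0.001,"z":0,"ax":0,"ay":0,"az":0},{"x":0,"y":-0.001,"z":0,"ax":0,"ay":0,"az":0}]'
python3 -m pendant '[{"x":0,"y":0.01,"z":0,"ax":0,"ay":0,"az":0},{"x":0,"y":0.04,"z":0,"ax":0,"ay":0,"az":0},{"x":0,"y":0.075,"z":0,"ax":0,"ay":0,"az":0},{"x":0,"y":0.075,"z":-0.04,"ax":0,"ay":0,"az":0},{"x":0,"y":0.075,"z":-0.08,"ax":0,"ay":0,"az":0},{"x":0,"y":0.075,"z":-0.08,"ax":0,"ay":0,"az":0}]' 0
python3 -c "
from shot import *
from go import *
rep()
shot('h2',U,(*u2w(75,0),U[2]),None)
for n in('scene','top'):
    q=optics.get_image(n)
    for k in ('pack_c_contacts','pack_c','bay_stop','gate_edge','gate_hinge'):print(n,k,[ (d['conf'],np.round(w2u(*d['centre'][:2]),1),d['centre'][2]) for d in optics.landmark_of(k,q) if abs(w2u(*d['centre'][:2])[1])<130])
"
```

```text
time_s: 17.93
eef_pos: [571.9, -53.5, 22.4]
tool_rot: [0.768, -0.641, -0.001, 0.002]
wrist_force: [-15.1, -1.8, 10.1]
opening: 20.1
time_s: 18.43
eef_pos: [503.4, -66.7, 109.0]
tool_rot: [0.767, -0.641, 0.004, -0.003]
wrist_force: [2.5, -0.3, 0.4]
opening: 0.3
t 18.43 tcp [503.4 -66.7 109. ] unit [-74.5  -1.8] jaw -79.74 F [ 2.5 -0.3  0.4] open 0.3 z [ 0.009 -0.001 -1.   ]
scene pack_c_contacts [(0.79, array([147.1,  -0.5]), 33.3)]
scene pack_c [(0.94, array([75.4, -1.5]), 1.5)]
scene bay_stop [(0.64, array([144.6,  -0.2]), 29.8)]
scene gate_edge [(0.52, array([-69.2, -81.1]), 29.9)]
scene gate_hinge [(0.8, array([ -6.5, -40.3]), 30.8), (0.74, array([106.2,   2.1]), 68.5)]
top pack_c_contacts [(0.85, array([144.6,   3.1]), 32.5)]
top pack_c [(0.81, array([76.3, -2.1]), 7.1), (0.34, array([-185.5,   89.5]), -2.3)]
top bay_stop [(0.83, array([147.6,   1.8]), 28.5), (0.4, array([142.6,   1.6]), 32.8)]
top gate_edge []
top gate_hinge []
```

View pics/h2.png

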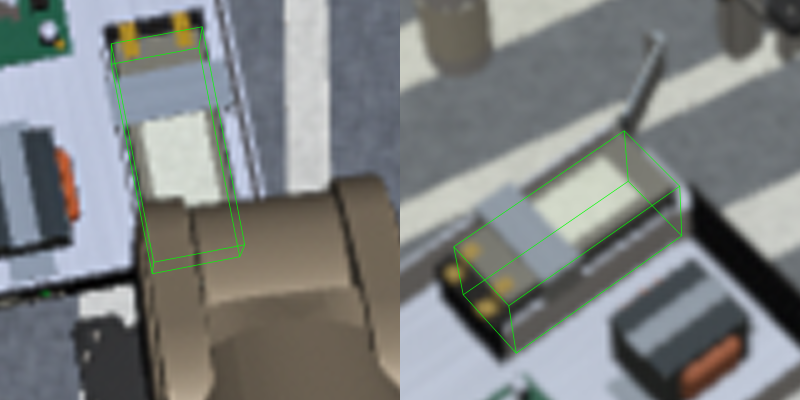

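The pack is home: the force climbed to 15 N against the stop, and the networks put the contacts at unit (147,-0.5) and (144.6,3.1). The scene view shows the contact end against the block at (455,270). The gate edge reads 2.12 rad. Now I'll go round to the gate's outer side.

```bash
cat > gate.py <<'E'
from go import *
def gp(th,r=50,extra=0):
    d=2+10*abs(np.cos(th))+12.5*abs(np.sin(th))+extra
    return u2w(-5-r*np.sin(th)-d*np.cos(th), -42+r*np.cos(th)-d*np.sin(th))
E
python3 -c "
from gate import *
a=gp(2.12,50,12); print(w2u(*a))
plan([(*a,109),(*a,32)],-79.7)"
```

```text
(np.float64(-32.04846047255703), np.float64(-93.58783785578125))
t 19.13 tcp [500.2 -66.4 102.5] unit [-77.6  -0.9] jaw -79.72 F [-0.   0.9 -0.3] open 0.4 z [-0.  0. -1.]
row [0.0926, -0.0456, -0.0065] az -0.02
row [0.0926, -0.0456, 0.0705] az -0.02
```

```bash
python3 -m pendant '[{"x":0.035,"y":-0.017,"z":-0.01,"ax":0,"ay":0,"az":0},{"x":0.07,"y":-0.034,"z":-0.01,"ax":0,"ay":0,"az":0},{"x":0.093,"y":-0.046,"z":-0.01,"ax":0,"ay":0,"az":0},{"x":0.093,"y":-0.046,"z":-0.01,"ax":0,"ay":0,"az":0},{"x":0.093,"y":-0.046,"z":0.02,"ax":0,"ay":0,"az":0},{"x":0.093,"y":-0.046,"z":0.05,"ax":0,"ay":0,"az":0},{"x":0.093,"y":-0.046,"z":0.07,"ax":0,"ay":0,"az":0},{"x":0.093,"y":-0.046,"z":0.07,"ax":0,"ay":0,"az":0}]'
python3 -c "
from gate import *
from shot import *
plan([(*gp(t),32) for t in (2.1,1.95,1.8,1.65,1.5,1.35,1.2)],-79.7)
shot('k1',U,None,2.12)"
```

```text
time_s: 19.8
eef_pos: [559.5, -149.0, 28.9]
tool_rot: [0.768, -0.641, -0.003, 0.001]
wrist_force: [-1.0, 0.1, -0.8]
opening: 0.4
t 19.80 tcp [ 559.5 -149.    28.9] unit [-34.1 -92.8] jaw -79.7 F [-1.   0.1 -0.8] open 0.4 z [-0.006  0.001 -1.   ]
row [-0.0102, 0.0051, -0.0031] az -0.0
row [-0.0162, 0.011, -0.003] az -0.0
row [-0.0234, 0.0159, -0.003] az -0.0
row [-0.0317, 0.0196, -0.0029] az -0.0
row [-0.0392, 0.0219, -0.0029] az -0.0
row [-0.0458, 0.0233, -0.0029] az -0.0
row [-0.0528, 0.0238, -0.0028] az -0.0
```

View pics/k1.png

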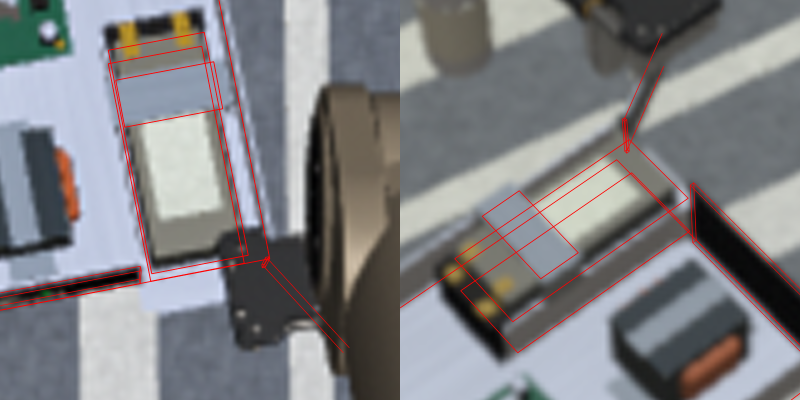

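The fingers are at (600,45) in the scene view, on the outer side of the gate. The pack is fully home in the top view, with its rear edge at (200,255) just inside the mouth. Starting the closing sweep.

```bash
python3 -m pendant '[{"x":-0.005,"y":0.002,"z":-0.002,"ax":0,"ay":0,"az":0},{"x":-0.01,"y":0.005,"z":-0.003,"ax":0,"ay":0,"az":0},{"x":-0.016,"y":0.011,"z":-0.003,"ax":0,"ay":0,"az":0},{"x":-0.023,"y":0.016,"z":-0.003,"ax":0,"ay":0,"az":0},{"x":-0.032,"y":0.02,"z":-0.003,"ax":0,"ay":0,"az":0},{"x":-0.039,"y":0.022,"z":-0.003,"ax":0,"ay":0,"az":0},{"x":-0.046,"y":0.023,"z":-0.003,"ax":0,"ay":0,"az":0},{"x":-0.053,"y":0.024,"z":-0.003,"ax":0,"ay":0,"az":0}]'
python3 -c "
from gate import *
from shot import *
plan([(*gp(t),32) for t in (1.05,.9,.75,.6,.45,.3,.15,0)],-79.7)
shot('k2',U,None,1.25)"
```

```text
time_s: 20.57
eef_pos: [528.8, -101.3, 35.9]
tool_rot: [0.768, -0.641, 0.0, 0.0]
wrist_force: [0.7, -2.7, -0.1]
opening: 0.3
t 20.57 tcp [ 528.8 -101.3   35.9] unit [-55.7 -40.4] jaw -79.72 F [ 0.7 -2.7 -0.1] open 0.3 z [ 0. -0. -1.]
row [-0.0078, 0.0015, 0.0039] az -0.02
row [-0.0154, -0.0003, 0.0039] az -0.02
row [-0.0229, -0.0036, 0.0039] az -0.02
row [-0.0299, -0.0082, 0.0039] az -0.02
row [-0.0363, -0.0141, 0.0039] az -0.02
row [-0.0417, -0.0213, 0.0039] az -0.02
row [-0.0458, -0.0296, 0.0039] az -0.02
row [-0.0484, -0.0387, 0.0039] az -0.02
```

View pics/k2.png

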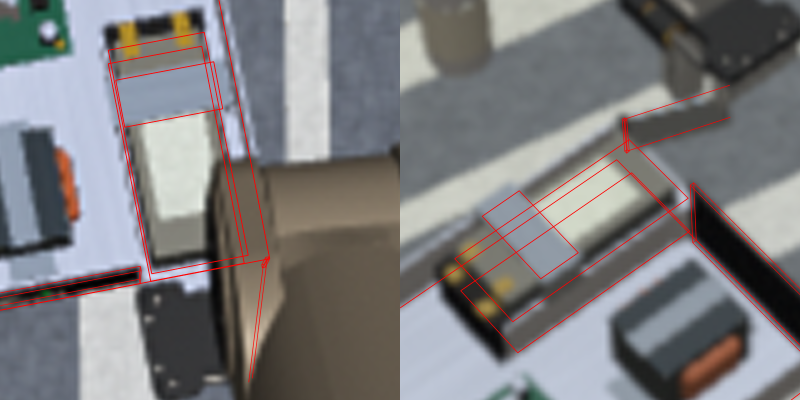

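The gate follows and is now at about 1.25 rad: its sheet lies on the drawn line from (625,125) to (728,90). Continuing to shut.

```bash
python3 -m pendant '[{"x":-0.008,"y":0.001,"z":0.002,"ax":0,"ay":0,"az":0},{"x":-0.015,"y":-0.001,"z":0.004,"ax":0,"ay":0,"az":0},{"x":-0.023,"y":-0.004,"z":0.004,"ax":0,"ay":0,"az":0},{"x":-0.03,"y":-0.009,"z":0.004,"ax":0,"ay":0,"az":0},{"x":-0.036,"y":-0.015,"z":0.004,"ax":0,"ay":0,"az":0},{"x":-0.042,"y":-0.022,"z":0.004,"ax":0,"ay":0,"az":0},{"x":-0.046,"y":-0.028,"z":0.004,"ax":0,"ay":0,"az":0},{"x":-0.048,"y":-0.034,"z":0.004,"ax":0,"ay":0,"az":0}]'
python3 -m pendant '[{"x":0,"y":-0.002,"z":0,"ax":0,"ay":0,"az":0},{"x":0,"y":-0.004,"z":0,"ax":0,"ay":0,"az":0},{"x":0,"y":-0.004,"z":0,"ax":0,"ay":0,"az":0}]'
python3 -c "
from gate import *
from shot import *
plan([(*gp(0),32)],-79.7)
shot('k3',U,None,0)"
```

```text
time_s: 21.33
eef_pos: [554.6, -47.4, 31.7]
tool_rot: [0.768, -0.641, -0.0, -0.0]
wrist_force: [-0.3, -1.3, 0.3]
opening: 0.8
time_s: 21.58
eef_pos: [558.3, -47.8, 31.7]
tool_rot: [0.768, -0.641, 0.0, -0.0]
wrist_force: [-0.0, -0.2, -0.1]
opening: 0.5
t 21.58 tcp [558.3 -47.8  31.7] unit [-17.1   6.9] jaw -79.73 F [-0.  -0.2 -0.1] open 0.5 z [ 0.  0. -1.]
row [-0.0011, -0.0001, -0.0003] az -0.03
```

View pics/k3.png

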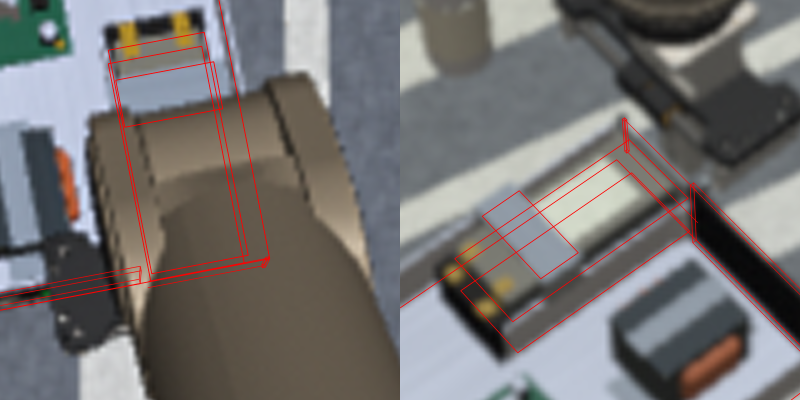

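Nearly shut. I'll press on until there is a firm stop.

```bash
python3 -m pendant '[{"x":0,"y":-0.001,"z":0,"ax":0,"ay":0,"az":0},{"x":0,"y":-0.002,"z":0,"ax":0,"ay":0,"az":0},{"x":0,"y":-0.002,"z":0,"ax":0,"ay":0,"az":0}]'
python3 -m pendant '[{"x":0,"y":-0.001,"z":0,"ax":0,"ay":0,"az":0},{"x":0,"y":-0.002,"z":0,"ax":0,"ay":0,"az":0},{"x":0,"y":-0.002,"z":0,"ax":0,"ay":0,"az":0}]'
```

```text
time_s: 21.93
eef_pos: [558.9, -48.0, 31.6]
tool_rot: [0.767, -0.641, -0.001, 0.001]
wrist_force: [-5.1, -0.7, 4.5]
opening: 0.5
time_s: 22.18
eef_pos: [559.1, -48.0, 31.3]
tool_rot: [0.767, -0.641, -0.002, 0.002]
wrist_force: [-14.7, -1.7, 11.1]
opening: 0.5
```

Firm stop at 15 N. Backing straight off, rising and looking.

```bash
python3 -m pendant '[{"x":0,"y":0.01,"z":0,"ax":0,"ay":0,"az":0},{"x":0,"y":0.03,"z":0,"ax":0,"ay":0,"az":0},{"x":0,"y":0.06,"z":-0.01,"ax":0,"ay":0,"az":0},{"x":0,"y":0.06,"z":-0.05,"ax":0,"ay":0,"az":0},{"x":0,"y":0.06,"z":-0.09,"ax":0,"ay":0,"az":0},{"x":0,"y":0.06,"z":-0.13,"ax":0,"ay":0,"az":0},{"x":0.04,"y":0.06,"z":-0.15,"ax":0,"ay":0,"az":0},{"x":0.08,"y":0.06,"z":-0.15,"ax":0,"ay":0,"az":0}]'
python3 -m pendant '[{"x":0.04,"y":0.01,"z":0,"ax":0,"ay":0,"az":0},{"x":0.08,"y":0.02,"z":0,"ax":0,"ay":0,"az":0},{"x":0.12,"y":0.03,"z":0,"ax":0,"ay":0,"az":0},{"x":0.16,"y":0.04,"z":0,"ax":0,"ay":0,"az":0},{"x":0.2,"y":0.05,"z":0,"ax":0,"ay":0,"az":0},{"x":0.2,"y":0.05,"z":0,"ax":0,"ay":0,"az":0},{"x":0.2,"y":0.05,"z":0,"ax":0,"ay":0,"az":0}]'
python3 -c "
from go import *
from shot import *
rep()
shot('z1',U,None,0)
shot('z2',U,None,None)
for n in('scene','top'):
    q=optics.get_image(n); cv2.imwrite('pics/fin_'+n+'.png',q['frame'])
    for k in ('pack_c_contacts','pack_c','bay_stop','gate_edge','gate_hinge','sill'):print(n,k,[ (round(d['conf'],2),np.round(w2u(*d['centre'][:2]),1),round(d['centre'][2],1)) for d in optics.landmark_of(k,q) if abs(w2u(*d['centre'][:2])[1])<60])
"
```

```text
time_s: 22.85
eef_pos: [519.3, -134.8, 187.0]
tool_rot: [0.769, -0.639, 0.003, -0.002]
wrist_force: [2.4, 1.0, 0.3]
opening: 0.5
time_s: 23.43
eef_pos: [502.1, -343.9, 181.3]
tool_rot: [0.766, -0.643, 0.0, 0.0]
wrist_force: [0.1, 0.1, -0.8]
opening: 0.5
t 23.43 tcp [ 502.1 -343.9  181.3] unit [-125.3 -274.3] jaw -79.97 F [ 0.1  0.1 -0.8] open 0.5 z [-0. -0. -1.]
scene pack_c_contacts [(0.79, array([146. ,   1.7]), 29.4)]
scene pack_c [(0.87, array([72.9, -2.2]), 1.7)]
scene bay_stop [(0.65, array([145.4,  -0.4]), 27.4), (0.58, array([-0.5, -3.7]), -3.2), (0.52, array([104.4,   0.4]), 71.4)]
scene gate_edge [(0.5, array([-3.4, 28.5]), 29.5)]
scene gate_hinge [(0.73, array([ -5.8, -42.7]), 31.5)]
scene sill [(0.81, array([-2.1,  4.5]), 4.5)]
top pack_c_contacts [(0.74, array([143.1,   0.8]), 34.6)]
top pack_c [(0.9, array([76.3,  1.9]), 6.3), (0.47, array([146. ,   0.9]), 29.7)]
top bay_stop [(0.87, array([144.3,   2.6]), 32.7), (0.7, array([1.6, 1.3]), 1.2)]
top gate_edge []
top gate_hinge [(0.63, array([ -9.4, -40. ]), 30.0)]
top sill [(0.92, array([0.8, 0.1]), 1.6)]
```

View pics/z1.png

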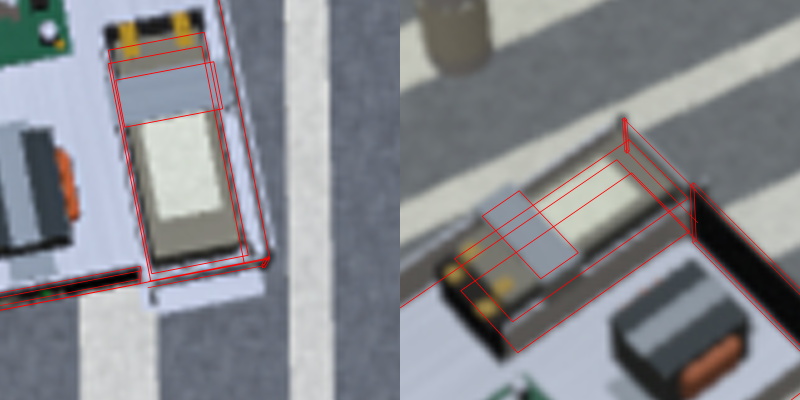

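View pics/z2.png

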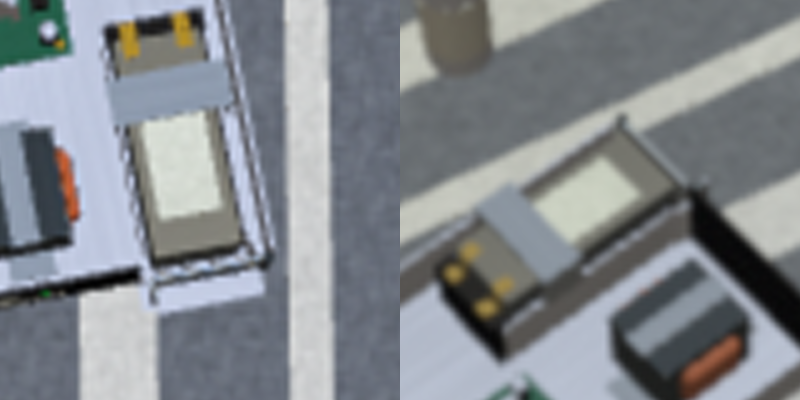

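View pics/fin_scene.png

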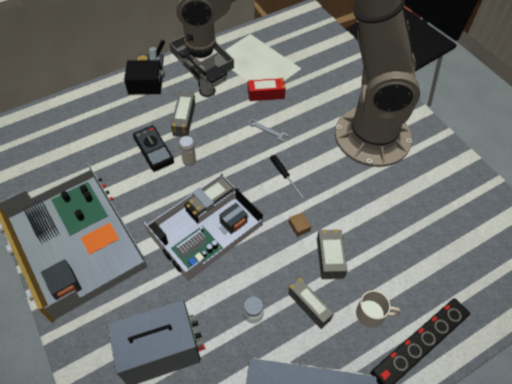

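```bash
python3 -c "
from go import *
from ov import *
q=optics.get_image('top'); W=Tm(U[0],U[1],np.radians(U[2]))
im,o=crop(q,proj(q,[W([-5,0,50])[0]])[0],20,30)
e=lambda th,r:(-5-r*np.sin(th),-42+r*np.cos(th),50)
for th,c in((0,(0,0,255)),(.08,(0,255,255))): draw(q,im,o,30,W,[(e(th,70),e(th,84))],c)
cv2.imwrite('pics/zg.png',cv2.resize(im,(600,600)))"
```

View pics/zg.png

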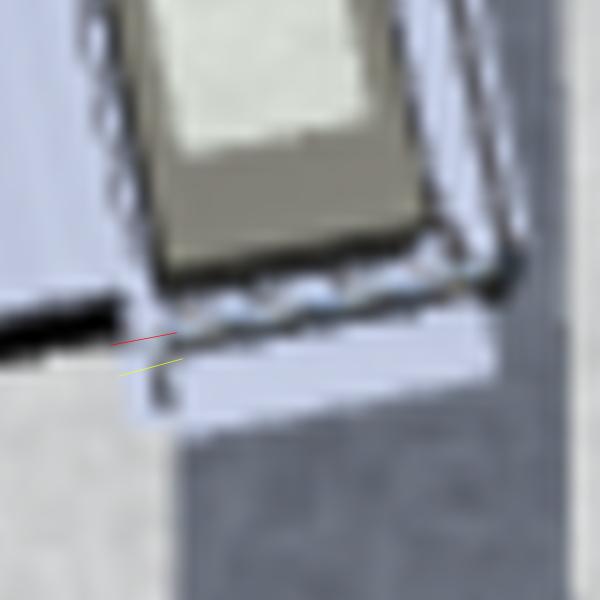

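The gate's free edge at (165,340) lies on the shut line (red) and well short of the 0.08 rad line (yellow); I estimate about 0.02 rad. The full scene view shows the other packs and bystanders where they were. Handing in.

```bash
python3 -c "
from workcell import job_done
print(job_done())
from go import *
rep()"
```

```text
the job is handed in; nothing more can be done
None
the job is handed in; nothing more can be done
```

I swung the gate open, slid pack_c in under the strap contacts first until it stopped, shut the gate behind it, and handed the job in after about 24 s of the 72 s allowed. Handing in gives no verdict, so this rests on my own checks.

- **Pack:** I chose pack_c, which measured about 137 x 56 mm. I carried it to the mouth in the gripper, then pushed it from behind with the closed fingers until the force rose to 15 N against the contact block. The final network readings put its contacts at unit x = 146 and 143 mm and y = 1.7 and 0.8 mm. Its centre read y = -2.2 and +1.9 mm, so the cameras agree to about 4 mm, and every reading is within the limits.
- **Gate:** It was at about 2.1 rad while the pack went home. I then pushed it shut to a firm stop at 15 N, and the zoomed top view puts it at about 0.02 rad against the 0.08 limit.
- **Network readings:** The top camera did not report the gate edge, so the gate angle rests on the picture and the stop position. It also read the pack's underside at z = 6 to 7 mm against 1.7 mm from the scene camera. That is close to the 8 mm limit, but both pictures show the pack lying flat.
- **Everything else:** In the last scene picture the other packs, the red look-alike and the bystanders look unmoved. I compared these by eye only. The arm is clear of everything.

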